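Strip the empty core off the label unwinder

ROBOT

A 6-joint arm with a two-finger parallel gripper is mounted at the origin on the work surface. World frame = base frame: x ahead of the robot, y to its left, z up, the work surface at z = 0. Lengths are in mm, angles in rad, forces in N, time in s.
With the tool pointing down it reaches from about 225 to 725 mm from the base axis. Payload 3.1 kg.
Tool frame: the origin (TCP) lies at the very end of the fingers, on their centre line; the grasp point (between the pads) lies 19 mm behind it; z points along the fingers, y is the line along which they close (so a half turn about z gives the same grasp; the last joint's range is limited). The gripper opens to 85 mm and grips with 20 to 120 N. Pads are 22 mm wide; open, the fingers measure 114 mm over their backs; the gripper's body (76 mm by 85 mm) begins 54 mm behind the grasp point. The pads swing forward as they close: fully open they stand 13 mm farther back than shut.
Start: joints at [1.091, 0.048, 0.099, 1.622, 0, 1.443], TCP at [180.915, 492.836, 231.312] pointing down, gripper open.
Joint ranges: [-2.91, 2.91], [-0.99, 1.94], [-1.21, 1.42], [-2.12, 2.29], [-1.49, 1.47], [-3.14, 3.14]. Speed limits (rad/s): [2.79, 2.79, 3.14, 3.14, 3.14, 3.14].

INTERFACE

Orientations are given as [roll, pitch, yaw] about the fixed x, y, z axes, in that order (R = Rz(yaw) Ry(pitch) Rx(roll)).
In Python, from station import sensors, read_camera, finish_job gives the robot as it stands.
- The arm moves only by the tool carry_out, never from a script. Its argument "motion" is a list of rows, each an object with "offset": the shift along the tool's x, y, z in mm, a list of three; "twist": the turn, a rotation vector about the tool's x, y, z in degrees, a list of three; "claw": the closure, from 0 (fully open) to 1 (shut). A call has 1 to 10 rows; each row shifts and turns the commanded pose from where the row before left it, along the tool's axes as they then stand; what a row does not reach is not made up. A row lasts 1/12 s, in which the tool goes at most 41.7 mm and 7.16 degrees, less where a joint would pass 70% of its speed; a pose out of reach is approached as far as the arm can. A call is refused whole if a number of a shift passes 41.7 or a number of a turn 7.16, either way. A call with a gripper value outside its range is refused whole. The fingers move at their own pace and stop on an object; the grip force is fixed at half the most. Time passes only in rows, so rows that do not move let the fingers close. It gives the time, the measured TCP pose, the force, the opening and the grip force at its end, in the units of the state.
- sensors.state(): the state, without advancing time (a new reading comes with each control period).
- read_camera(name): name is "scene" or "top" or "wrist"; returns a dict with "pixels" (480x640x3 uint8, red, green, blue), "fx", "fy", "cx", "cy" (pixels), "distortion" ([k1, k2, p1, p2, k3] as OpenCV has them; the pictures are not rectified), "R" (3x3) and "t" (3): a world point X has camera coordinates R X + t. Camera axes: x right, y down, z forward; pixel columns grow to the right and rows downward; lengths in mm; the calibration is good to about 2 mm. A picture is of the moment at which its call begins. There is no depth.
- finish_job(): hands the job in; it is judged then, once.
The state is a dict: "clock": time; "qpos": joint angles; "qd": joint speeds; "joint_efforts": joint torques, N m; "ee_pos": TCP position; "eef_rot": TCP orientation; "ft_force": force on the tool from outside, world axes, zero at the start; "moment": the same for the moment, N m; "width": finger opening in mm; "finger_force": force on a finger pad.
Only numpy, scipy, OpenCV 4.12 (cv2) and the standard library are available. Lean on these libraries where they do the work, as an engineer would, in place of code of your own. Each camera call takes 0.05 s, during which the arm holds its last target. There are 200 camera calls.

TASK

The label roll on the bench unwinder is used up, so strip its leaning spindle: turn the black T-bar hand nut anticlockwise, trying it with a light pull and never wrenching it, until its hidden keyway meets the spindle's cross-pin and it comes off. Lay the nut (bar up) in the wooden tray, then the steel retaining disc flat beside it on the tray's floor, and only then draw off the empty cardboard core and stand it upright on the floor of the carton with the two old cores. Set everything down without dropping it, and leave the old cores and the other things on the bench as they are.

Things in the scene. Friction and masses are not known exactly. Their poses are not given: they have to be found in the camera images.
- unwinder: bench unwinder for label rolls, screwed down: grey base 190 x 160 mm, 160 mm aluminium platter, spindle leaning 30 degrees from vertical towards the robot's side (yaw varies). Origin: centre of the platter's upper face, 85 mm above the table; z is the spindle axis, up and out of the spindle; x lies in the plane of the lean, pointing up and away from the robot
- core_seat (a point): the unwinder's origin, where the core's lower end sits. From here along the spindle axis: black mandrel 44 mm diameter up to 80 mm, steel shoulder 29 mm diameter up to 104 mm, then a 10 mm stud up to 123 mm
- disc_seat (a point): point on the spindle axis 90 mm from core_seat, where the underside of the disc sits
- spindle_tip (a point): tip of the stud, on the axis 123 mm from core_seat. 5.5 mm below it a 6 mm cross-pin, 27 mm long, goes through the stud, hidden inside the nut at the start; which way it points is not told. A brake holds the stud, so it does not turn with the nut
- nut: black T-bar hand nut, 0.12 kg: octagonal hub 45 mm across, 34 mm tall, closed at the top and carrying a bar 100 mm long, 14 mm thick, 21 mm tall. Origin: centre of the hub's underside; z up its axis, x along the bar. At the start it sits on the disc, origin 98 mm along the spindle from core_seat, with about 2 mm side play
- nut_bar (a point): middle of the nut's bar, 44 mm above the nut's origin on its axis (bar from 34 to 55 mm)
- nut_lip (a point): middle of the lip inside the nut, 10.5 mm above its origin (7 mm thick), with a 13 mm keyway along the bar. Unless keyway and cross-pin line up within about 14 degrees the nut rises only 2.5 mm and stops on the pin. They meet 35 to 130 degrees anticlockwise of the start, looking down onto the bar (or half a turn on); the nut then lifts straight off along the spindle, clear after 30 mm
- disc: plain steel retaining disc (thick washer), 66 mm diameter, 8 mm thick, 33 mm hole, 0.10 kg, on the core's upper end below the nut. Origin: centre of its underside, z along its axis. It overhangs the core by 3 mm all round; lifts straight off along the spindle, clear after 40 mm. The stud then stands 25 mm above it
- core: empty cardboard core, tube 60 mm outside and 50 mm inside diameter, 90 mm long, 0.09 kg, on the mandrel below the disc, 3 mm side play. Origin: centre of its lower end, z along its axis. Lifts straight off along the spindle, clear after 130 mm. With the disc gone, the stud stands 33 mm above its upper end
- tray: open wooden tray with thick walls, 165 (its x) x 235 (its y) mm outside, 35 mm tall, walls and floor 6 mm; origin at the centre of its underside. Empty. Fixed; it may stand left or right of the unwinder, the carton on the other side
- carton: low open carton, 175 (its x) x 235 (its y) mm outside, 60 mm tall, walls and floor 5 mm; origin at the centre of its underside. Two old cores stand in its +y half, the -y half is free. Fixed
- new_roll: a full roll of labels standing on end, 116 mm diameter, 90 mm tall, 0.75 kg; leave alone
- tape_roll: a roll of packing tape lying flat, a ring 96 mm outside and 76 mm inside, 48 mm tall; leave alone
- calculator: a desk calculator lying flat, 75 x 140 x 15 mm; leave alone
- marker: a marker pen, 140 mm long; leave alone
- cutter: a box cutter, 165 mm long; leave alone
- stapler: a desk stapler, 170 mm long, 60 mm tall; leave alone
- old_core0: an empty core standing in the carton, same size as core; origin at the centre of its lower end; leave standing
- old_core1: the second empty core standing in the carton, same; leave standing

How it is judged:
By the outcome, as a careful person would: the job done as asked, in the order asked, and still so for the second after the job is handed in, with the robot touching nothing.
It also fails if it takes over 72 s, if anything falls off the work surface, if the arm or the gripper's body presses on something with over 40 N, if the wrist force passes 120 N, or if a joint passes its speed limit or range.

## Working session

There is one attempt and no reset: what is moved stays moved. The work goes in short steps, Python scripts to look and compute and a tool call to move; the robot and the scene stay as the last step left them, time stands still between calls to the robot, and variables do not carry over. Pictures are saved under pics/ and viewed, at most 10 in all, crops included, and the job is handed in when it is done.

Besides the shell and the picture viewer there is one more tool, called after "Emit:" as name(argument=value, ...) on one line, values as JSON. carry_out: Moves the arm, as the interface text tells. Its arguments: {"type":"object","properties":{"motion":{"type":"array"}},"required":["motion"]}

```bash
ls; mkdir -p pics; cat > h.py <<'E'
import numpy as np, cv2
from station import sensors, read_camera, finish_job
from scipy.spatial.transform import Rotation as Ro
def K(c): return np.array([[c['fx'],0,c['cx']],[0,c['fy'],c['cy']],[0,0,1.]]), np.array(c['distortion'],float)
def ray(c,uv):
    k,d=K(c); p=cv2.undistortPoints(np.array(uv,float).reshape(-1,1,2),k,d).reshape(-1,2)
    R=np.array(c['R']);t=np.array(c['t'])
    D=np.c_[p,np.ones(len(p))]@R; return -R.T@t, D/np.linalg.norm(D,axis=1)[:,None]
def onz(c,uv,z):
    o,D=ray(c,uv); return o+D*((z-o[2])/D[:,2])[:,None]
def proj(c,X):
    k,d=K(c); return cv2.projectPoints(np.array(X,float).reshape(-1,1,3),cv2.Rodrigues(np.array(c['R'],float))[0],np.array(c['t'],float),k,d)[0].reshape(-1,2)
def two(ca,ua,cb,ub):
    o1,d1=ray(ca,ua);o2,d2=ray(cb,ub);d1=d1[0];d2=d2[0]
    s=np.linalg.lstsq(np.c_[d1,-d2],o2-o1,rcond=None)[0]
    a=o1+s[0]*d1;b=o2+s[1]*d2; return (a+b)/2,np.linalg.norm(a-b)
def save(c,n,im=None):
    cv2.imwrite('pics/'+n,cv2.cvtColor(c['pixels'] if im is None else im,cv2.COLOR_RGB2BGR))
E
python3 - <<'E'
from h import *
import pickle
cs={n:read_camera(n) for n in('scene','top','wrist')}
pickle.dump(cs,open('c0.pkl','wb'))
for n in ('scene','top'):
    save(cs[n],n+'0.png')
    c=cs[n];print(n,-np.array(c['R']).T@c['t'],c['fx'])
s=sensors.state();print(s)
E
```

```text
pics
scene [1099.80336015 -324.42258511  922.77659094] 519.2194213320242
top [ 358.32686065    1.92528798 1239.9534868 ] 555.6657509737068
{'clock': 0.15, 'qpos': array([ 1.09118831e+00,  4.85770414e-02,  9.79568368e-02,  1.62197848e+00,
       -1.61906763e-06,  1.44301822e+00]), 'qd': array([-0.00152163, -0.00273214,  0.00320338, -0.00051689, -0.00094413,
       -0.00024596]), 'joint_efforts': array([ 1.59553652e-03, -3.39257562e+01,  3.20424628e+01,  1.53413991e-02,
       -1.55115522e-04,  1.97865958e-06]), 'ee_pos': array([180.70856731, 492.42366315, 230.38746664]), 'eef_rot': array([-3.13980479e+00, -2.28069348e-04,  2.78976254e+00]), 'ft_force': array([-0.33385647,  0.7771686 , -0.15414077]), 'moment': array([-0.08110801,  0.01746206,  0.02007549]), 'finger_force': 0.0, 'width': 85.4820323322523}
```

View pics/scene0.png

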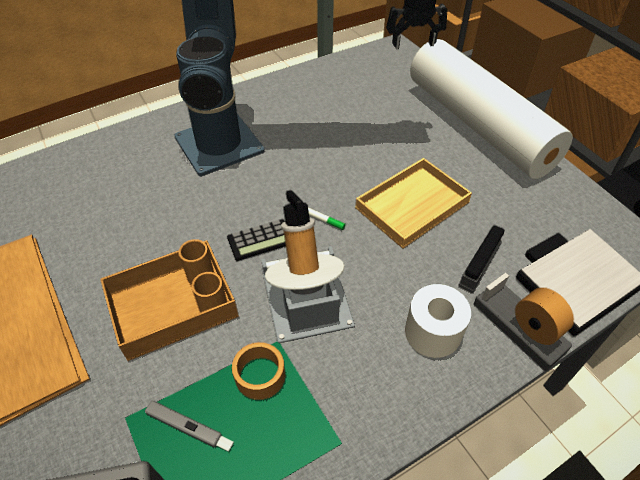

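View pics/top0.png

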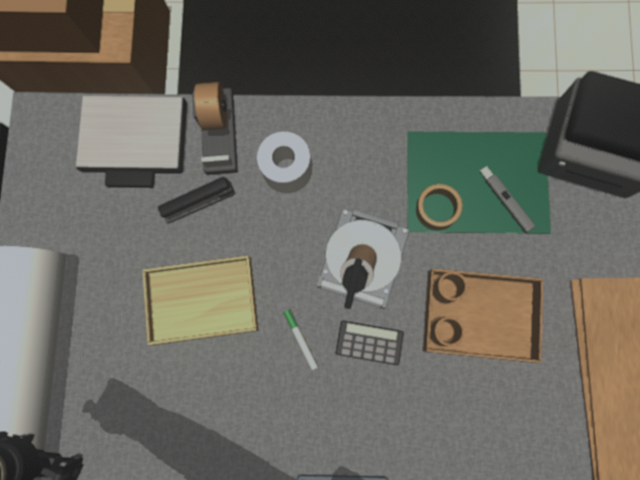

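The scene picture shows the unwinder at about (300,270), the carton at (170,300) and the tray at (413,200). The top picture shows the platter at (363,256), the nut at (355,280), the tray at (200,300), and the carton at (485,315) with its old cores on the left side. Next I'll enlarge the unwinder and measure.

```bash
python3 - <<'E'
from h import *
import pickle
cs=pickle.load(open('c0.pkl','rb'))
T=cs['top'];S=cs['scene']
def crop(c,x,y,w,h,f): return cv2.resize(c['pixels'][y:y+h,x:x+w],None,fx=f,fy=f,interpolation=cv2.INTER_CUBIC)
a=crop(T,310,200,100,120,4);b=crop(S,260,180,100,120,4)  # 400x480
save(None,'crop0.png',np.hstack([a,b]))
# platter
def hsv(c): return cv2.cvtColor(c['pixels'],cv2.COLOR_RGB2HSV)
h=hsv(T)
m=cv2.inRange(h,(0,0,165),(180,50,255));m[:,:315]=0;m[:,415:]=0;m[:215]=0;m[310:]=0
cn=max(cv2.findContours(m,0,1)[0],key=cv2.contourArea);hull=cv2.convexHull(cn)
e=cv2.fitEllipse(hull);print('platter',e)
p=onz(T,hull.reshape(-1,2),85)[:,:2];(cc,r)=cv2.minEnclosingCircle(p.astype(np.float32));print('ctr',cc,r, onz(T,[e[0]],85))
def box(c,lo,hi,roi,z,name):
    m=cv2.inRange(hsv(c),lo,hi);k=np.zeros_like(m);x,y,w,hh=roi;k[y:y+hh,x:x+w]=m[y:y+hh,x:x+w]
    k=cv2.morphologyEx(k,3,np.ones((5,5)))
    cn=max(cv2.findContours(k,0,1)[0],key=cv2.contourArea)
    P=onz(c,cn.reshape(-1,2),z)[:,:2].astype(np.float32);print(name,cv2.minAreaRect(P),cv2.boundingRect(cn))
box(T,(8,60,60),(35,255,255),(130,245,140,110),35,'tray')
box(T,(5,60,40),(25,255,255),(415,258,140,110),60,'carton')
# old cores
for x,y in((451,288),(447,331)): print('oldcore',onz(T,[(x,y)],90))
# base corners guess printed from bolts
for n,c,roi in(('T',T,(330,250,50,65)),('S',S,(275,180,45,50))):
    x,y,w,hh=roi;g=c['pixels'].max(2)[y:y+hh,x:x+w]
    q=(g<45).astype(np.uint8);cn=max(cv2.findContours(q,0,1)[0],key=cv2.contourArea)
    print(n,[tuple(v+np.array([x,y])) for v in cv2.approxPolyDP(cn,1.2,True).reshape(-1,2)])
E
```

```text
platter ((363.03350830078125, 255.6216278076172), (69.28646850585938, 74.3670425415039), 109.9900894165039)
ctr (549.7200317382812, -35.80175018310547) 77.95475006103516 [[549.19802384 -36.14862803  85.        ]]
tray ((456.36138916015625, 317.30914306640625), (165.75704956054688, 238.17762756347656), 8.39838981628418) (143, 256, 115, 89)
carton ((432.4013671875, -290.25872802734375), (240.20643615722656, 175.73922729492188), 85.59957122802734) (424, 269, 120, 94)
oldcore [[ 483.32003216 -217.68487302   90.        ]]
oldcore [[ 395.44760058 -207.73112463   90.        ]]
T [(np.int64(349), np.int64(268)), (np.int64(347), np.int64(270))]
S [(np.int64(287), np.int64(191)), (np.int64(286), np.int64(194)), (np.int64(290), np.int64(203)), (np.int64(284), np.int64(207)), (np.int64(286), np.int64(223)), (np.int64(288), np.int64(225)), (np.int64(304), np.int64(224)), (np.int64(309), np.int64(220)), (np.int64(307), np.int64(205)), (np.int64(291), np.int64(191))]
```

View pics/crop0.png

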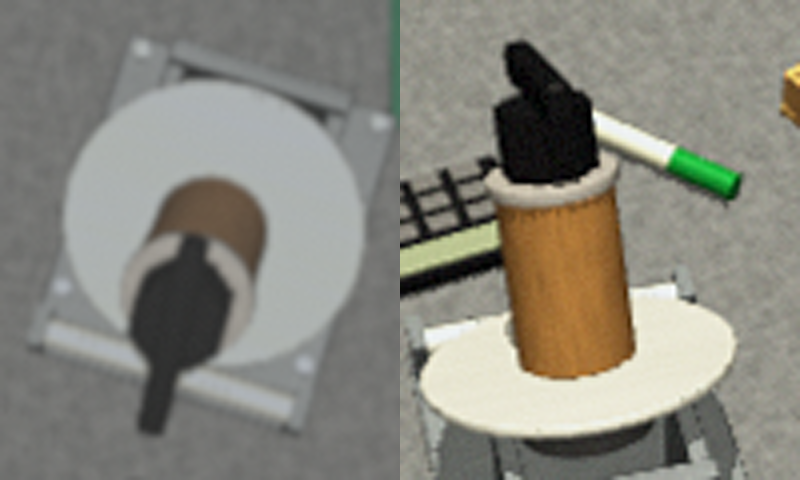

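The crop shows base corners at crop (140,45), (395,120), (300,430) and (35,345), so the lean azimuth is about 160°. The bar runs from crop (193,240) to (151,431) in the top view, and its robot-side end is at (118,45) in the scene half. The hub centre is near (182,318).

```bash
cat > g.py <<'E'
from h import *
def frame(a_deg):
    a=np.radians(a_deg);c,s=np.cos(a),np.sin(a);q=np.radians(30)
    x=np.array([np.cos(q)*c,np.cos(q)*s,np.sin(q)]);z=np.array([-np.sin(q)*c,-np.sin(q)*s,np.cos(q)])
    return x,np.cross(z,x),z
E
python3 - <<'E'
from g import *
import pickle
cs=pickle.load(open('c0.pkl','rb'));T=cs['top'];S=cs['scene']
t=lambda x,y:(310+x/4,200+y/4)
s=lambda x,y:(260+x/4,180+y/4)
B=onz(T,[t(140,45),t(395,120),t(300,430),t(35,345)],8)[:,:2];print(B.round(),[np.linalg.norm(B[i]-B[i-1]).round() for i in range(4)])
for i,j in((2,1),(3,0)): v=B[j]-B[i];print('az',np.degrees(np.arctan2(v[1],v[0])))
v=B[0]-B[1];print('az2',np.degrees(np.arctan2(v[1],v[0]))-90, B.mean(0))
# platter in scene
h=cv2.cvtColor(S['pixels'],cv2.COLOR_RGB2HSV);m=cv2.inRange(h,(0,0,180),(180,60,255));k=np.zeros_like(m);k[245:295,262:348]=m[245:295,262:348]
k=cv2.morphologyEx(k,2,np.ones((3,3)))
e=cv2.fitEllipse(cv2.convexHull(max(cv2.findContours(k,0,1)[0],key=cv2.contourArea)));print(e)
P,g=two(T,(363.03,255.62),S,e[0]);print('platter2',P,g)
E1,g=two(T,t(151,431),S,s(118,45));print('bar end',E1,g)
for a in(-17,-19,-21):
    x,y,z=frame(a);O=np.array([549.5,-36,85.])
    print(a,'discEdge/hubtop/axis top px',proj(T,[O,O+98*z,O+132*z,O+153*z]).round(1).tolist(),proj(S,[O,O+98*z,O+153*z]).round(1).tolist())
    o,D=ray(T,[t(193,240),t(151,431),t(182,318)])
    C=O+153*z;Q=o+D*(((C-o)@z)/(D@z))[:,None]
    print('bar ends rel',[( (q-C)@x,(q-C)@y) for q in Q]);v=Q[0]-Q[1];print('ang',np.degrees(np.arctan2(v@y,v@x)),np.linalg.norm(v),'E1',(E1-O)@x,(E1-O)@y,(E1-O)@z)
# disc outline: bright grey ring? hub-dark mask centroid
E
```

```text
[[ 664.    3.]
 [ 622. -141.]
 [ 447.  -88.]
 [ 491.   59.]] [np.float64(181.0), np.float64(150.0), np.float64(183.0), np.float64(154.0)]
az -16.925024977435783
az -18.019342702941017
az2 -16.11839666725399 [555.99193824 -41.6997201 ]
((303.3166809082031, 269.02252197265625), (37.52280044555664, 80.20923614501953), 83.0648422241211)
platter2 [548.31971264 -37.57037767  86.23600036] 3.234516472979534
bar end [432.59780409  -3.73857301 188.48472745] 2.2013883658370044
-17 discEdge/hubtop/axis top px [[363.0, 255.5], [356.9, 272.1], [354.5, 278.5], [353.0, 282.7]] [[305.1, 269.4], [298.5, 223.5], [294.6, 196.3]]
bar ends rel [(np.float64(45.984606413282634), np.float64(3.009972982361826)), (np.float64(-52.050424637413016), np.float64(-4.4619276997176875)), (np.float64(7.657788377179943), np.float64(-2.688988230576064))]
ang 4.358465434471387 98.31936031582855 E1 -53.24282533935952 -3.3271382436345784 150.2336300467712
-19 discEdge/hubtop/axis top px [[363.0, 255.5], [356.0, 271.8], [353.4, 278.1], [351.6, 282.2]] [[305.1, 269.4], [299.4, 223.4], [296.0, 196.1]]
bar ends rel [(np.float64(45.89701814415801), np.float64(1.7293914447229075)), (np.float64(-51.795182632893756), np.float64(-8.704337226464665)), (np.float64(7.805002329017945), np.float64(-5.127249737774778))]
ang 6.096198463071306 98.24779278257479 E1 -53.07831226917272 -7.555853684286388 150.13864838141365
-21 discEdge/hubtop/axis top px [[363.0, 255.5], [355.2, 271.5], [352.2, 277.7], [350.3, 281.7]] [[305.1, 269.4], [300.2, 223.2], [297.4, 195.9]]
bar ends rel [(np.float64(45.85678665053577), np.float64(0.4463862868939662)), (np.float64(-51.37547932369242), np.float64(-12.938333587964767)), (np.float64(8.044072258709281), np.float64(-7.561038655198012))]
ang 7.837915161724088 98.14919394784397 E1 -52.78609135167219 -11.775363481113937 149.96993455603186
```

```bash
cat >> g.py <<'E'
O=np.array([547.5,-36.5,85.]);X,Y,Z=frame(-17)
def ori(ang):  # tool x = -(bar dir) for bar at angle ang (deg) in unwinder frame; z=-axis
    b=np.cos(np.radians(ang))*X+np.sin(np.radians(ang))*Y
    return np.c_[-b,np.cross(-Z,-b),-Z]
def cur():
    s=sensors.state();return s,np.array(s['ee_pos']),Ro.from_euler('xyz',s['eef_rot']).as_matrix()
def plan(p,R,p0=None,R0=None):
    s,a,b=cur(); p0=a if p0 is None else p0; R0=b if R0 is None else R0
    rv=np.degrees(Ro.from_matrix(R0.T@R).as_rotvec()); off=R.T@(p-p0)
    print('rot total',rv.round(1),'rows>=',np.ceil(abs(rv).max()/7.1),'| off total (final tool axes)',off.round(1),'rows>=',np.ceil(np.linalg.norm(off)/41))
    return rv,off
E
python3 - <<'E'
from g import *
R=ori(4.4);p=O+195*Z;print(p);plan(p,R)
E
```

```text
[454.26028629  -7.99375879 253.87495374]
rot total [  0.2 -30.   -7.4] rows>= 5.0 | off total (final tool axes) [-333.3 -425.4  183.6] rows>= 14.0
```

Emit:
carry_out(motion=[{"offset":[0,0,0],"twist":[0,-6,-1.5],"claw":0},{"offset":[0,0,0],"twist":[0,-6,-1.5],"claw":0},{"offset":[0,0,0],"twist":[0,-6,-1.5],"claw":0},{"offset":[0,0,0],"twist":[0,-6,-1.5],"claw":0},{"offset":[0,0,0],"twist":[0,-6,-1.4],"claw":0},{"offset":[-22,-28,12],"twist":[0,0,0],"claw":0},{"offset":[-22,-28,12],"twist":[0,0,0],"claw":0},{"offset":[-22,-28,12],"twist":[0,0,0],"claw":0},{"offset":[-22,-28,12],"twist":[0,0,0],"claw":0},{"offset":[-22,-28,12],"twist":[0,0,0],"claw":0}])

```text
clock: 0.98
ee_pos: [271.3, 326.9, 238.0]
eef_rot: [-3.102, 0.522, 2.935]
ft_force: [0.3, 0.3, 0.7]
width: 85.6
finger_force: 0.0
```

Emit:
carry_out(motion=[{"offset":[-22,-28,12],"twist":[0,0,0],"claw":0},{"offset":[-22,-28,12],"twist":[0,0,0],"claw":0},{"offset":[-22,-28,12],"twist":[0,0,0],"claw":0},{"offset":[-22,-28,12],"twist":[0,0,0],"claw":0},{"offset":[-22,-28,12],"twist":[0,0,0],"claw":0},{"offset":[-22,-28,12],"twist":[0,0,0],"claw":0},{"offset":[-22,-28,12],"twist":[0,0,0],"claw":0},{"offset":[-22,-28,12],"twist":[0,0,0],"claw":0},{"offset":[0,0,0],"twist":[0,0,0],"claw":0}])

```text
clock: 1.73
ee_pos: [417.8, 56.5, 251.1]
eef_rot: [-3.101, 0.525, 2.916]
ft_force: [-0.8, 1.6, 0.4]
width: 85.3
finger_force: 0.0
```

```bash
python3 - <<'E'
from g import *
s,p,R=cur();print(p,s['qpos'],s['clock'])
plan(O+195*Z,ori(4.4))
c=read_camera('wrist');save(c,'w1.png')
n=O+98*Z
print(proj(c,[n+55*Z,n+55*Z+50*(R@[1,0,0]),n+55*Z-50*(R@[1,0,0]),p]).round(1).tolist(), -np.array(c['R']).T@c['t'])
E
```

```text
[417.75406011  56.50120226 251.07966349] [ 0.13647394 -0.75289716 -0.56398673  1.27599325 -0.21659564  0.31904371] 1.7333
rot total [-0.3  0.1 -0.9] rows>= 1.0 | off total (final tool axes) [-43.9 -54.5  24.5] rows>= 2.0
[[227.2, 335.3], [220.4, 252.3], [233.7, 406.6], [321.5, 323.9]] [282.68210427  93.23269433 334.95449161]
```

View pics/w1.png

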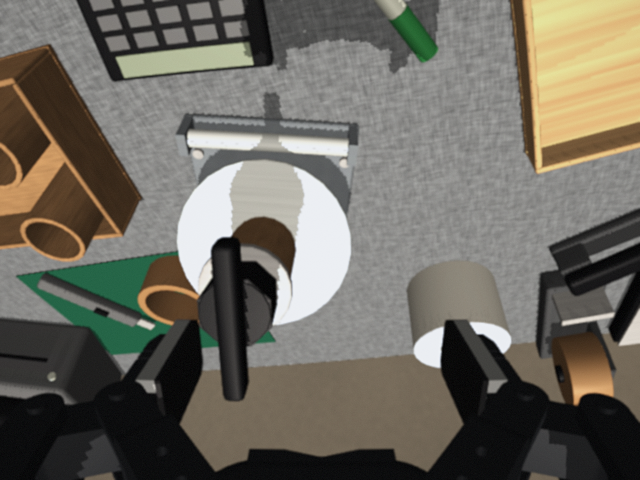

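The wrist view shows the bar's top face from (228,242) to (234,397). My prediction was (220,252) to (234,407), so it's a few mm off. I'll correct for that.

```bash
python3 - <<'E'
from g import *
c=read_camera('wrist')
g=c['pixels'].max(2)
for r in (255,265,300,340,370,385):
    xs=np.where(g[r,205:255]<70)[0]+205;print(r,xs.min() if len(xs) else 0,xs.max() if len(xs) else 0, g[r,210:252:3])
o,D=ray(c,[(228,241),(234,398),(230,319)])
C=O+153*Z
for dz in (0,):
    Q=o+D*(((C+dz*Z-o)@Z)/(D@Z))[:,None]
    print([((q-C)@X,(q-C)@Y) for q in Q]);v=Q[0]-Q[1];print(np.degrees(np.arctan2(-v@Y,-v@X)),np.linalg.norm(v),(Q[0]+Q[1])/2-C)
E
```

```text
255 206 234 [ 36  43  51  55  53  29  18  10  25 154 152 151 154 151]
265 207 252 [35 45 51 57 59 36 19  9  5 13 13 16 11 13]
300 205 243 [23 36 46 54 59 59 34 13  7  9 27 65 71 72]
340 208 244 [61 21 29 43 54 64 59 32 13 10 15 41 77 77]
370 216 242 [140 140  30  29  40  50  62  55  26  10   6  93 119 121]
385 217 242 [118 118  81  23  37  45  59  65  34  14   8  75 123 119]
[(np.float64(-58.59589034930695), np.float64(3.986158230983337)), (np.float64(41.336376877875885), np.float64(6.617345410621635)), (np.float64(-12.658035906753387), np.float64(4.82031791351052))]
1.5082325440653315 99.96690041778515 [-5.59694607  7.25515631 -4.31487837]
```

```bash
python3 - <<'E'
from g import *
import pickle
cs=pickle.load(open('c0.pkl','rb'));T=cs['top'];S=cs['scene']
c=read_camera('wrist');C=O+153*Z
t=lambda x,y:(310+x/4,200+y/4)
W=[(219.5,242),(226.5,397)]
o,D=ray(c,W);Q=o+D*(((C-o)@Z)/(D@Z))[:,None]
for q in Q: print('plane',[(q-C)@a for a in(X,Y)])
for n,cc,u in(('T',T,[t(151,431),t(193,240)]),('S',S,[(289.5,191.2)])):
    for a,b in zip(W,u):
        q,g=two(c,a,cc,b);print(n,q.round(1),'gap',g.round(1),[round((q-C)@k,1) for k in(X,Y,Z)])
# live platter centre in wrist
h=cv2.cvtColor(c['pixels'],cv2.COLOR_RGB2HSV);m=cv2.inRange(h,(0,0,225),(180,40,255));k=np.zeros_like(m);k[150:330,170:360]=m[150:330,170:360]
e=cv2.fitEllipse(cv2.convexHull(max(cv2.findContours(k,0,1)[0],key=cv2.contourArea)));print(e)
o,D=ray(c,[e[0]]);q=o+D*(((O-o)@Z)/(D@Z))[:,None];print(q,[(q[0]-O)@a for a in(X,Y)], two(c,e[0],T,(363.03,255.62)),proj(c,[O,O+80*X,O-80*X,O+80*Y,O-80*Y]))
E
```

```text
plane [np.float64(-58.812107099003796), np.float64(1.7371984561586753)]
plane [np.float64(39.94402741217519), np.float64(4.768109671386813)]
T [433.4  -3.8 180. ] gap 2.4 [np.float64(-55.2), np.float64(-2.1), np.float64(-11.4)]
T [516.  -22.9 234.5] gap 0.9 [np.float64(45.3), np.float64(3.8), np.float64(-6.5)]
S [ 4.295e+02 -4.000e-01  1.844e+02] gap 1.1 [np.float64(-57.1), np.float64(-0.0), np.float64(-5.2)]
((289.54864501953125, 251.0895233154297), (101.09894561767578, 150.12945556640625), 5.9559221267700195)
[[554.25287935  -6.43080674  83.65271235]] [np.float64(-2.694575290122866), np.float64(30.72966337185055)] (array([556.32108156, -22.89054554,  76.16060302]), np.float64(29.337792039766835)) [[255.85831967 251.66187497]
 [254.30214346 328.89333298]
 [258.12849928 163.77344208]
 [343.13188352 257.36945357]
 [169.32297778 245.88863994]]
```

Emit:
carry_out(motion=[{"offset":[-20,-26,12],"twist":[0,0,0],"claw":0},{"offset":[-19,-26,12],"twist":[0,0,0],"claw":0},{"offset":[0,0,0],"twist":[0,0,0],"claw":0},{"offset":[0,0,0],"twist":[0,0,0],"claw":0}])

```text
clock: 2.22
ee_pos: [448.4, 4.6, 250.2]
eef_rot: [-3.104, 0.52, 2.932]
ft_force: [-0.4, 0.6, 0.2]
width: 85.0
finger_force: 0.0
```

```bash
python3 - <<'E'
from g import *
s,p,R=cur();print(p,s['qpos'],s['clock'])
plan(O+195*Z,ori(4.4))
c=read_camera('wrist');save(c,'w2.png')
n=O+98*Z
print(proj(c,[n+55*Z,n+55*Z+50*(R@[1,0,0]),n+55*Z-50*(R@[1,0,0]),p,p+60*R[:,2]]).round(1).tolist(), R.T@(-np.array(c['R']).T@c['t']-p), (np.array(c['R'])@R).round(3).tolist())
E
```

```text
[448.39918718   4.57636427 250.24249581] [-0.06163919 -0.71604167 -0.54960423  1.22678013 -0.11031196  0.12882729] 2.2167
rot total [ 0.4 -0.1 -0.1] rows>= 1.0 | off total (final tool axes) [ -9.  -11.    1.5] rows>= 1.0
[[298.2, 296.8], [296.4, 195.2], [300.0, 382.8], [321.6, 324.0], [321.5, 266.8]] [ 7.89918310e+01 -1.26958764e-01 -1.42777771e+02] [[0.0, 1.0, 0.0], [-0.952, 0.001, -0.307], [-0.307, -0.0, 0.952]]
```

View pics/w2.png

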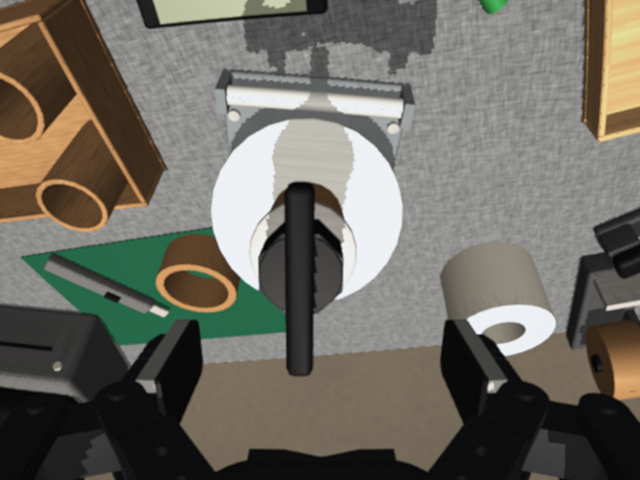

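The wrist view shows the bar running vertically from (300,183) to (300,374), with the finger midline at column 322. I'll size it in the tool frame from the known 100 mm length.

```bash
cat >> g.py <<'E'
def inTool(c,uv,d,p,R):  # pixel rays onto plane tool z=d, result in tool coords
    o,D=ray(c,uv);o=R.T@(o-p);D=D@R;return o+D*((d-o[2])/D[:,2])[:,None]
E
python3 - <<'E'
from g import *
s,p,R=cur();c=read_camera('wrist');g=c['pixels'].max(2).astype(int)
for r in(215,345,360): print(r,g[r,280:320:2])
for col in(296,300): print(col,g[172:196:2,col],g[364:386:2,col])
for d in(36,39,42,45,48):
    q=inTool(c,[(298.5,182.5),(298.5,375)],d,p,R);print(d,q.round(1).tolist(),np.linalg.norm(q[0]-q[1]).round(1))
print(inTool(c,[(251,246),(356,246),(303,302)],43+47,p,R)) # disc-ish
E
```

```text
215 [156 121  20  26  38  47  49  47  49  46  45  45  41  34  26  16  76 147
 152 151]
345 [146 146  73  19  29  40  46  49  50  51  54  55  48  37  22  47 134 143
 151 157]
360 [122 122  72  20  28  38  45  47  49  54  54  58  46  33  21  41 112 117
 118 117]
296 [191 190 193 189 186  83   6   9  10  19  31  37] [ 51  49  48  48  47  38  87 119 119 121 119]
300 [192 194 191 190 185  80   6  11  12  20  29  35] [ 53  53  53  52  52  43  84 121 119 119 122]
36 [[47.9, -9.9, 36.0], [-48.9, -11.5, 36.0]] 96.8
39 [[47.4, -10.0, 39.0], [-51.1, -11.7, 39.0]] 98.5
42 [[46.8, -10.2, 42.0], [-53.2, -11.9, 42.0]] 100.1
45 [[46.3, -10.4, 45.0], [-55.4, -12.1, 45.0]] 101.7
48 [[45.8, -10.5, 48.0], [-57.5, -12.3, 48.0]] 103.3
[[  1.23770784 -41.1377046   90.        ]
 [  1.28125531  20.09424871  90.        ]
 [-34.72510172 -11.24624891  90.        ]]
```

Emit:
carry_out(motion=[{"offset":[-8,-11.5,0],"twist":[0,0,1],"claw":0},{"offset":[0,0,15],"twist":[0,0,0],"claw":0},{"offset":[0,0,15],"twist":[0,0,0],"claw":0},{"offset":[0,0,15],"twist":[0,0,0],"claw":0},{"offset":[0,0,12],"twist":[0,0,0],"claw":0},{"offset":[0,0,0],"twist":[0,0,0],"claw":0},{"offset":[0,0,0],"twist":[0,0,0],"claw":0.4},{"offset":[0,0,0],"twist":[0,0,0],"claw":0.6},{"offset":[0,0,0],"twist":[0,0,0],"claw":0.6}])

```text
clock: 3.07
ee_pos: [480.5, -15.7, 207.5]
eef_rot: [-3.114, 0.525, 2.914]
ft_force: [-0.6, 0.2, -0.4]
width: 51.4
finger_force: 0.0
```

```bash
python3 - <<'E'
from g import *
s,p,R=cur();print(p,s['clock'],s['width'],s['finger_force'],R.T@s['ft_force'],R.T@s['moment'])
print([(p-O)@a for a in (X,Y,Z)])
c=read_camera('wrist');save(c,'w3.png')
E
```

```text
[480.52818919 -15.69958229 207.53948551] 3.0667 51.3880597152887 0.0 [0.69293775 0.06118566 0.02971619] [-0.0336516   0.4753024   0.05113181]
[np.float64(0.5380530706759149), np.float64(0.3108758842407247), np.float64(141.18576480173795)]
```

View pics/w3.png

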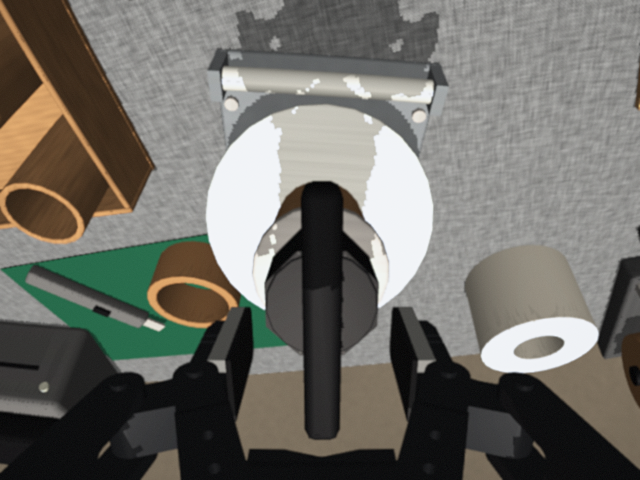

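The bar is centred between the pads at column 322, spanning rows 183–438. The hub spans columns 265–379 and its lower edge is at row 352.

```bash
python3 - <<'E'
from g import *
s,p,R=cur();c=read_camera('wrist')
g=c['pixels'].max(2).astype(int);print(g[176:206:2,322],g[428:446:2,322],g[340:362:2,290])
for d in(-8,-12,-16):
    q=inTool(c,[(322,183),(322,193),(322,437)],d,p,R);print(d,q.round(1).tolist())
    q=inTool(c,[(322,183)],d+21,p,R);print('  end bottom edge',q.round(1).tolist())
    q=inTool(c,[(265,300),(379,300),(322,352)],d+21,p,R);print('  hub',q.round(1).tolist())
E
```

```text
[197 193 124  10  13   9  13  15  17  13  21  21  24  23  24] [ 45  45  45  43  41  38 109 124 122] [ 86  84  74 110 150 146 154 157 156 153 157]
-8 [[55.4, 0.1, -8.0], [52.1, 0.1, -8.0], [-47.6, 0.2, -8.0]]
  end bottom edge [[51.7, 0.1, 13.0]]
  hub [[3.7, -23.1, 13.0], [3.8, 23.4, 13.0], [-20.8, 0.2, 13.0]]
-12 [[56.1, 0.1, -12.0], [52.9, 0.1, -12.0], [-43.8, 0.2, -12.0]]
  end bottom edge [[52.4, 0.1, 9.0]]
  hub [[5.7, -22.5, 9.0], [5.7, 22.8, 9.0], [-18.2, 0.2, 9.0]]
-16 [[56.8, 0.1, -16.0], [53.7, 0.1, -16.0], [-40.1, 0.2, -16.0]]
  end bottom edge [[53.1, 0.1, 5.0]]
  hub [[7.6, -21.9, 5.0], [7.6, 22.2, 5.0], [-15.6, 0.2, 5.0]]
```

Emit:
carry_out(motion=[{"offset":[2,0,5],"twist":[0,0,0],"claw":0.5},{"offset":[0,0,0],"twist":[0,0,0],"claw":0.8},{"offset":[0,0,0],"twist":[0,0,0],"claw":1},{"offset":[0,0,0],"twist":[0,0,0],"claw":1},{"offset":[0,0,0],"twist":[0,0,0],"claw":1},{"offset":[0,0,0],"twist":[0,0,0],"claw":1}])

```text
clock: 3.67
ee_pos: [480.7, -17.1, 200.5]
eef_rot: [-3.114, 0.522, 2.912]
ft_force: [-1.2, 1.2, -0.4]
width: 12.5
finger_force: 59.8
```

```bash
cat >> g.py <<'E'
def st():
    s,p,R=cur();print(round(s['clock'],2),'w',round(s['width'],1),'ff',round(s['finger_force'],1),'F_tool',(R.T@s['ft_force']).round(1),'M_tool',(R.T@s['moment']).round(2),'p',p.round(1),'XYZ',[round((p-O)@a,1) for a in (X,Y,Z)],'q',np.array(s['qpos']).round(2))
E
python3 -c "from g import *;st()"
```

```text
3.67 w 12.5 ff 59.8 F_tool [ 1.4  0.8 -0.4] M_tool [0.02 0.59 0.03] p [480.7 -17.1 200.5] XYZ [np.float64(-2.5), np.float64(-0.9), np.float64(134.8)] q [-0.12 -0.65 -0.62  1.09 -0.08  0.09]
```

Emit:
carry_out(motion=[{"offset":[0,0,-0.5],"twist":[0,0,-7],"claw":1},{"offset":[0,0,-0.5],"twist":[0,0,-7],"claw":1},{"offset":[0,0,0],"twist":[0,0,-7],"claw":1},{"offset":[0,0,0],"twist":[0,0,-7],"claw":1},{"offset":[0,0,0],"twist":[0,0,-7],"claw":1},{"offset":[0,0,0],"twist":[0,0,0],"claw":1},{"offset":[0,0,-1.5],"twist":[0,0,0],"claw":1},{"offset":[0,0,-1.5],"twist":[0,0,0],"claw":1},{"offset":[0,0,0],"twist":[0,0,0],"claw":1}])

```text
clock: 4.42
ee_pos: [479.3, -16.6, 202.2]
eef_rot: [-2.804, 0.407, -2.701]
ft_force: [9.1, -0.9, -9.1]
width: 12.5
finger_force: 59.6
```

```bash
python3 -c "from g import *;st()"
```

```text
4.42 w 12.5 ff 59.6 F_tool [-3.6 -0.6 12.4] M_tool [ 0.08 -0.44 -0.01] p [479.3 -16.6 202.2] XYZ [np.float64(-2.9), np.float64(-0.9), np.float64(137.0)] q [-0.12 -0.65 -0.62  1.09 -0.08 -0.51]
```

Emit:
carry_out(motion=[{"offset":[0,0,2.5],"twist":[0,0,0],"claw":1},{"offset":[0,0,0],"twist":[0,0,-6.5],"claw":1},{"offset":[0,0,0],"twist":[0,0,-6.5],"claw":1},{"offset":[0,0,0],"twist":[0,0,-7],"claw":1},{"offset":[0,0,0],"twist":[0,0,0],"claw":1},{"offset":[0,0,-1.5],"twist":[0,0,0],"claw":1},{"offset":[0,0,-1.5],"twist":[0,0,0],"claw":1},{"offset":[0,0,0],"twist":[0,0,0],"claw":1}])

```text
clock: 5.08
ee_pos: [479.1, -16.6, 202.7]
eef_rot: [-2.689, 0.271, -2.36]
ft_force: [10.5, -1.4, -10.1]
width: 12.8
finger_force: 59.6
```

```bash
python3 -c "from g import *;st()"
```

```text
5.08 w 12.8 ff 59.6 F_tool [-3.6 -2.5 14. ] M_tool [ 0.29 -0.39 -0.03] p [479.1 -16.6 202.7] XYZ [np.float64(-2.8), np.float64(-1.0), np.float64(137.5)] q [-0.12 -0.66 -0.62  1.09 -0.08 -0.86]
```

Still blocked with a light pull. The next step is 20° more.

Emit:
carry_out(motion=[{"offset":[0,0,3],"twist":[0,0,0],"claw":1},{"offset":[0,0,0],"twist":[0,0,-6.5],"claw":1},{"offset":[0,0,0],"twist":[0,0,-6.5],"claw":1},{"offset":[0,0,0],"twist":[0,0,-7],"claw":1},{"offset":[0,0,0],"twist":[0,0,0],"claw":1},{"offset":[0,0,-1.5],"twist":[0,0,0],"claw":1},{"offset":[0,0,-1.5],"twist":[0,0,0],"claw":1},{"offset":[0,0,0],"twist":[0,0,0],"claw":1}])

```text
clock: 5.75
ee_pos: [479.3, -16.5, 205.8]
eef_rot: [-2.626, 0.108, -2.044]
ft_force: [1.2, -0.2, -1.0]
width: 12.5
finger_force: 61.4
```

```bash
python3 -c "from g import *;st()"
```

```text
5.75 w 12.5 ff 61.4 F_tool [-0.2 -0.5  1.4] M_tool [-0.24  0.07  0.02] p [479.3 -16.5 205.8] XYZ [np.float64(-1.1), np.float64(-0.8), np.float64(140.1)] q [-0.12 -0.66 -0.61  1.1  -0.08 -1.21]
```

The nut came free at about 75°: it rose 5 mm with only 1.4 N. I'll lift along the axis.

Emit:
carry_out(motion=[{"offset":[0,0,-1],"twist":[0,0,-4],"claw":1},{"offset":[0,0,-2],"twist":[0,0,0],"claw":1},{"offset":[0,0,-3],"twist":[0,0,0],"claw":1},{"offset":[0,0,-4],"twist":[0,0,0],"claw":1},{"offset":[0,0,0],"twist":[0,0,0],"claw":1}])

```text
clock: 6.17
ee_pos: [473.8, -14.8, 214.3]
eef_rot: [-2.622, 0.073, -1.982]
ft_force: [0.5, 0.3, -1.5]
width: 12.7
finger_force: 61.4
```

```bash
python3 -c "from g import *;st()"
```

```text
6.17 w 12.7 ff 61.4 F_tool [-0.3  0.5  1.5] M_tool [-0.59  0.11 -0.04] p [473.8 -14.8 214.3] XYZ [np.float64(-1.9), np.float64(-0.8), np.float64(150.4)] q [-0.12 -0.67 -0.6   1.12 -0.08 -1.28]
```

Emit:
carry_out(motion=[{"offset":[0,0,-6],"twist":[0,0,0],"claw":1},{"offset":[0,0,-10],"twist":[0,0,0],"claw":1},{"offset":[0,0,-15],"twist":[0,0,0],"claw":1},{"offset":[0,0,-20],"twist":[0,0,0],"claw":1},{"offset":[0,0,0],"twist":[0,0,0],"claw":1}])

```text
clock: 6.58
ee_pos: [449.9, -7.5, 262.6]
eef_rot: [-2.617, 0.074, -1.98]
ft_force: [1.7, -0.1, 0.4]
width: 12.6
finger_force: 61.5
```

```bash
cat >> g.py <<'E'
def down(yaw): return Ro.from_euler('xyz',[180,0,yaw],degrees=True).as_matrix()
def tray(x,y,z): a=np.radians(8.4);return np.array([456+x*np.cos(a)-y*np.sin(a),318+x*np.sin(a)+y*np.cos(a),z])
def carton(x,y,z): a=np.radians(-4.4);return np.array([432+x*np.cos(a)-y*np.sin(a),-292+x*np.sin(a)+y*np.cos(a),z])
E
python3 - <<'E'
from g import *
st(); plan(tray(0,54,110),down(-81.6))
E
```

```text
6.58 w 12.6 ff 61.5 F_tool [-0.6 -1.6  0.5] M_tool [-0.5   0.09  0.  ] p [449.9  -7.5 262.6] XYZ [np.float64(0.6), np.float64(-0.8), np.float64(204.8)] q [-0.1  -0.72 -0.53  1.24 -0.09 -1.27]
rot total [-30.5  -4.3 -32.2] rows>= 5.0 | off total (final tool axes) [-375.1  -53.6  152.6] rows>= 10.0
```

Emit:
carry_out(motion=[{"offset":[0,0,0],"twist":[-5.1,-0.7,-5.4],"claw":1},{"offset":[0,0,0],"twist":[-5.1,-0.7,-5.4],"claw":1},{"offset":[0,0,0],"twist":[-5.1,-0.7,-5.4],"claw":1},{"offset":[0,0,0],"twist":[-5.1,-0.7,-5.4],"claw":1},{"offset":[0,0,0],"twist":[-5.1,-0.7,-5.3],"claw":1},{"offset":[0,0,0],"twist":[-5,-0.8,-5.3],"claw":1},{"offset":[-31,-4.5,4],"twist":[0,0,0],"claw":1},{"offset":[-31,-4.5,10],"twist":[0,0,0],"claw":1},{"offset":[-31,-4.5,12],"twist":[0,0,0],"claw":1},{"offset":[-31,-4.5,12],"twist":[0,0,0],"claw":1}])

```text
clock: 7.42
ee_pos: [452.9, 118.7, 218.7]
eef_rot: [-3.13, -0.001, -1.446]
ft_force: [1.0, 1.0, -1.0]
width: 12.4
finger_force: 61.4
```

Emit:
carry_out(motion=[{"offset":[-31,-4.5,12],"twist":[0,0,0],"claw":1},{"offset":[-31,-4.5,12],"twist":[0,0,0],"claw":1},{"offset":[-31,-4.5,12],"twist":[0,0,0],"claw":1},{"offset":[-31,-4.5,12],"twist":[0,0,0],"claw":1},{"offset":[-31,-4.5,12],"twist":[0,0,0],"claw":1},{"offset":[-31,-4.5,12],"twist":[0,0,0],"claw":1},{"offset":[-31,-4.5,12],"twist":[0,0,0],"claw":1},{"offset":[-31,-4.5,12],"twist":[0,0,0],"claw":1},{"offset":[0,0,0],"twist":[0,0,0],"claw":1},{"offset":[0,0,0],"twist":[0,0,0],"claw":1}])

```text
clock: 8.25
ee_pos: [456.7, 368.9, 121.2]
eef_rot: [-3.134, -0.003, -1.442]
ft_force: [-0.2, -0.8, -1.1]
width: 12.3
finger_force: 61.3
```

```bash
python3 - <<'E'
from g import *
st(); plan(tray(0,54,46),down(-81.6))
T=read_camera('top');S=read_camera('scene')
im=np.hstack([cv2.resize(T['pixels'][235:355,125:265],None,fx=2.8,fy=2.8),cv2.resize(S['pixels'][120:240,340:480],None,fx=2.8,fy=2.8)])
save(None,'place1.png',im)
print(proj(T,[tray(0,0,35),tray(-82,-117,35),tray(82,117,35),tray(-82,117,35),tray(82,-117,35)]))
E
```

```text
8.25 w 12.3 ff 61.3 F_tool [0.7 0.3 1.1] M_tool [-0.05  0.    0.03] p [456.7 368.9 121.2] XYZ [np.float64(-159.8), np.float64(361.2), np.float64(134.0)] q [ 0.57  0.21  0.05  1.41 -0.01 -1.13]
rot total [-0.5 -0.2 -1. ] rows>= 1.0 | off total (final tool axes) [-3.7  8.1 75.2] rows>= 2.0
[[198.8919465  299.36662275]
 [256.26838582 330.07774802]
 [142.59494773 269.34415661]
 [147.66247381 344.59441652]
 [248.55655841 255.45647888]]
```

View pics/place1.png

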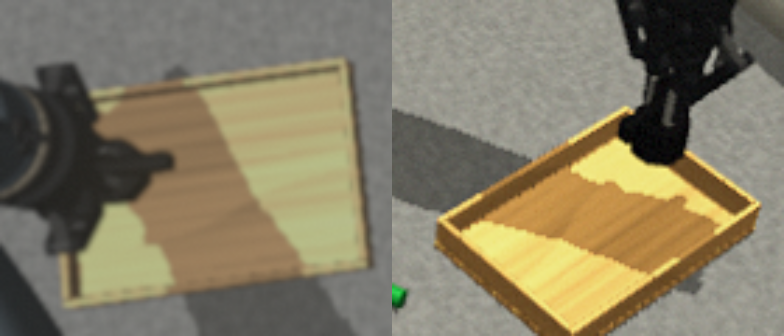

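Tray corners match the model, and the nut hangs over the tray's +y half. Lowering now.

Emit:
carry_out(motion=[{"offset":[-2,4,15],"twist":[-0.5,0,-1],"claw":1},{"offset":[-2,4,20],"twist":[0,0,0],"claw":1},{"offset":[0,0,20],"twist":[0,0,0],"claw":1},{"offset":[0,0,12],"twist":[0,0,0],"claw":1},{"offset":[0,0,6],"twist":[0,0,0],"claw":1},{"offset":[0,0,0],"twist":[0,0,0],"claw":1},{"offset":[0,0,0],"twist":[0,0,0],"claw":1}])

```text
clock: 8.93
ee_pos: [450.1, 370.5, 50.7]
eef_rot: [-3.139, -0.001, -1.428]
ft_force: [0.1, -0.7, -1.2]
width: 12.4
finger_force: 61.3
```

Emit:
carry_out(motion=[{"offset":[0,0,1.5],"twist":[0,0,0],"claw":1},{"offset":[0,0,0],"twist":[0,0,0],"claw":1}])

```text
clock: 9.1
ee_pos: [450.9, 371.4, 50.4]
eef_rot: [-3.137, -0.0, -1.428]
ft_force: [-1.2, -1.0, -1.1]
width: 12.6
finger_force: 61.3
```

Emit:
carry_out(motion=[{"offset":[0,0,1.5],"twist":[0,0,0],"claw":1},{"offset":[0,0,0],"twist":[0,0,0],"claw":1}])

```text
clock: 9.27
ee_pos: [450.3, 371.2, 48.1]
eef_rot: [-3.138, -0.001, -1.428]
ft_force: [0.2, -0.3, -1.6]
width: 13.0
finger_force: 61.3
```

Emit:
carry_out(motion=[{"offset":[0,0,2],"twist":[0,0,0],"claw":1},{"offset":[0,0,0],"twist":[0,0,0],"claw":1}])

```text
clock: 9.43
ee_pos: [449.8, 370.9, 45.3]
eef_rot: [-3.139, -0.002, -1.428]
ft_force: [-0.1, -0.1, -0.7]
width: 12.9
finger_force: 61.3
```

Emit:
carry_out(motion=[{"offset":[0,0,1],"twist":[0,0,0],"claw":1},{"offset":[0,0,0],"twist":[0,0,0],"claw":1}])

```text
clock: 9.6
ee_pos: [449.7, 370.8, 44.2]
eef_rot: [-3.14, -0.002, -1.428]
ft_force: [1.2, -0.2, -2.1]
width: 12.8
finger_force: 61.3
```

Emit:
carry_out(motion=[{"offset":[0,0,1],"twist":[0,0,0],"claw":1},{"offset":[0,0,0],"twist":[0,0,0],"claw":1}])

```text
clock: 9.77
ee_pos: [449.7, 370.8, 43.2]
eef_rot: [-3.139, -0.002, -1.428]
ft_force: [0.4, 0.1, -0.6]
width: 12.3
finger_force: 61.3
```

Emit:
carry_out(motion=[{"offset":[0,0,1],"twist":[0,0,0],"claw":1},{"offset":[0,0,0],"twist":[0,0,0],"claw":1}])

```text
clock: 9.93
ee_pos: [449.9, 370.9, 42.5]
eef_rot: [-3.139, -0.001, -1.428]
ft_force: [-0.5, -0.3, -0.5]
width: 12.5
finger_force: 61.5
```

Emit:
carry_out(motion=[{"offset":[0,0,0.6],"twist":[0,0,0],"claw":1},{"offset":[0,0,0],"twist":[0,0,0],"claw":1}])

```text
clock: 10.1
ee_pos: [449.9, 371.0, 42.4]
eef_rot: [-3.139, -0.001, -1.428]
ft_force: [-0.8, -0.0, 0.3]
width: 13.2
finger_force: 61.8
```

Emit:
carry_out(motion=[{"offset":[0,0,0.6],"twist":[0,0,0],"claw":1},{"offset":[0,0,0],"twist":[0,0,0],"claw":1}])

```text
clock: 10.27
ee_pos: [450.0, 371.1, 42.3]
eef_rot: [-3.138, -0.001, -1.428]
ft_force: [-0.8, -0.1, 5.0]
width: 12.3
finger_force: 62.2
```

Emit:
carry_out(motion=[{"offset":[0,0,0.4],"twist":[0,0,0],"claw":1},{"offset":[0,0,0],"twist":[0,0,0],"claw":1}])

```text
clock: 10.43
ee_pos: [450.0, 371.1, 42.3]
eef_rot: [-3.138, -0.001, -1.428]
ft_force: [-1.8, -0.6, 6.3]
width: 12.7
finger_force: 62.5
```

Emit:
carry_out(motion=[{"offset":[0,0,0],"twist":[0,0,0],"claw":0.7},{"offset":[0,0,0],"twist":[0,0,0],"claw":0.4},{"offset":[0,0,0],"twist":[0,0,0],"claw":0.3},{"offset":[0,0,-10],"twist":[0,0,0],"claw":0.3},{"offset":[0,0,-20],"twist":[0,0,0],"claw":0},{"offset":[0,0,-30],"twist":[0,0,0],"claw":0},{"offset":[0,0,-40],"twist":[0,0,0],"claw":0},{"offset":[0,0,-40],"twist":[0,0,0],"claw":0},{"offset":[0,0,-30],"twist":[0,0,0],"claw":0},{"offset":[0,0,0],"twist":[0,0,0],"claw":0}])

```text
clock: 11.27
ee_pos: [452.7, 373.2, 220.7]
eef_rot: [-3.125, 0.005, -1.428]
ft_force: [-0.3, -0.6, 1.5]
width: 85.6
finger_force: 0.0
```

```bash
python3 - <<'E'
from g import *
st(); O1=O-2*X-0.9*Y
plan(O1+185*Z,ori(84))
T=read_camera('top');W=read_camera('wrist')
im=np.hstack([cv2.resize(T['pixels'][235:355,125:265],None,fx=2.8,fy=2.8),cv2.resize(W['pixels'],(448,336))])
save(None,'place2.png',im)
E
```

```text
11.27 w 85.6 ff 0.0 F_tool [ 0.6  0.3 -1.5] M_tool [-0.04 -0.08  0.  ] p [452.7 373.2 220.7] XYZ [np.float64(-114.4), np.float64(364.1), np.float64(222.7)] q [ 0.58  0.19  0.23  1.6  -0.   -1.14]
rot total [29.1  5.6 30.3] rows>= 5.0 | off total (final tool axes) [ 351.2 -149.9   37.7] rows>= 10.0
```

View pics/place2.png

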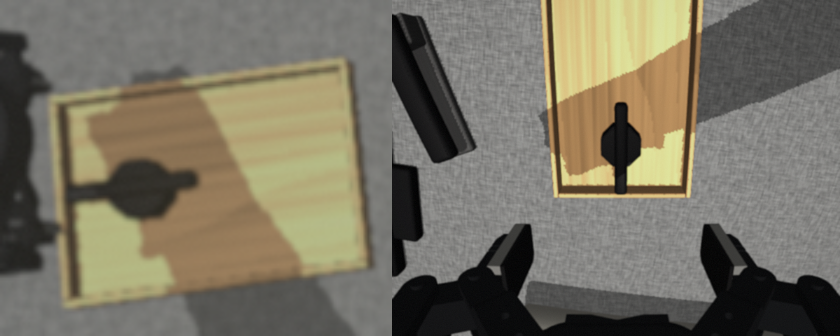

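The nut stands bar up on the tray floor. Moving to the disc.

Emit:
carry_out(motion=[{"offset":[0,0,0],"twist":[5.8,1.1,6],"claw":0},{"offset":[0,0,0],"twist":[5.8,1.1,6],"claw":0},{"offset":[0,0,0],"twist":[5.8,1.1,6],"claw":0},{"offset":[0,0,0],"twist":[5.8,1.1,6],"claw":0},{"offset":[0,0,0],"twist":[5.8,1.1,6],"claw":0},{"offset":[29,-12.5,3],"twist":[0,0,0],"claw":0},{"offset":[29,-12.5,3],"twist":[0,0,0],"claw":0},{"offset":[29,-12.5,3],"twist":[0,0,0],"claw":0},{"offset":[29,-12.5,3],"twist":[0,0,0],"claw":0},{"offset":[29,-12.5,3],"twist":[0,0,0],"claw":0}])

```text
clock: 12.2
ee_pos: [464.3, 212.1, 218.7]
eef_rot: [-2.707, 0.013, -1.876]
ft_force: [0.9, 0.1, 0.4]
width: 85.4
finger_force: 0.0
```

Emit:
carry_out(motion=[{"offset":[29,-12.5,3],"twist":[0,0,0],"claw":0},{"offset":[29,-12.5,3],"twist":[0,0,0],"claw":0},{"offset":[29,-12.5,3],"twist":[0,0,0],"claw":0},{"offset":[29,-12.5,3],"twist":[0,0,0],"claw":0},{"offset":[29,-12.5,3],"twist":[0,0,0],"claw":0},{"offset":[29,-12.5,3],"twist":[0,0,0],"claw":0},{"offset":[29,-12.5,3],"twist":[0,0,0],"claw":0},{"offset":[0,0,0],"twist":[0,0,0],"claw":0},{"offset":[0,0,0],"twist":[0,0,0],"claw":0},{"offset":[0,0,0],"twist":[0,0,0],"claw":0}])

```text
clock: 13.03
ee_pos: [487.7, -6.6, 234.2]
eef_rot: [-2.708, 0.016, -1.877]
ft_force: [0.4, -0.9, -0.1]
width: 85.4
finger_force: 0.0
```

```bash
python3 - <<'E'
from g import *
st(); O1=O-2*X-0.9*Y
plan(O1+185*Z,ori(84))
E
```

```text
13.03 w 85.4 ff 0.0 F_tool [ 0.7 -0.6  0.3] M_tool [-0.41  0.04 -0.03] p [487.7  -6.6 234.2] XYZ [np.float64(17.5), np.float64(11.2), np.float64(162.2)] q [-0.11 -0.52 -0.44  1.22 -0.07 -1.38]
rot total [5.2 0.3 5.1] rows>= 1.0 | off total (final tool axes) [ 14.   18.1 -22.8] rows>= 1.0
```

Emit:
carry_out(motion=[{"offset":[0,0,0],"twist":[5,0.3,5],"claw":0},{"offset":[7,9,-11],"twist":[0,0,0],"claw":0},{"offset":[7,9,-11],"twist":[0,0,0],"claw":0},{"offset":[0,0,0],"twist":[0,0,0],"claw":0},{"offset":[0,0,0],"twist":[0,0,0],"claw":0}])

```text
clock: 13.45
ee_pos: [458.6, -8.7, 245.6]
eef_rot: [-2.619, 0.052, -1.954]
ft_force: [-0.5, -0.2, -0.4]
width: 85.3
finger_force: 0.0
```

```bash
python3 - <<'E'
from g import *
st(); O1=O-2*X-0.9*Y
plan(O1+185*Z,ori(84))
s,p,R=cur();W=read_camera('wrist');save(W,'w4.png')
C=O1+98*Z;th=np.linspace(0,2*np.pi,9)[:-1]
print('disc ring',proj(W,[C+33*np.cos(t)*X+33*np.sin(t)*Y for t in th]).round().tolist(),'tip',proj(W,[O1+123*Z]).round())
E
```

```text
13.45 w 85.3 ff 0.0 F_tool [0.4 0.5 0.1] M_tool [-0.47  0.01  0.03] p [458.6  -8.7 245.6] XYZ [np.float64(-0.3), np.float64(0.6), np.float64(185.7)] q [-0.1  -0.7  -0.55  1.2  -0.1  -1.3 ]
rot total [-0.1  0.1  0.2] rows>= 1.0 | off total (final tool axes) [1.7 1.5 0.7] rows>= 1.0
disc ring [[267.0, 252.0], [289.0, 287.0], [329.0, 298.0], [367.0, 280.0], [381.0, 241.0], [361.0, 203.0], [318.0, 190.0], [278.0, 211.0]] tip [[324. 262.]]
```

View pics/w4.png

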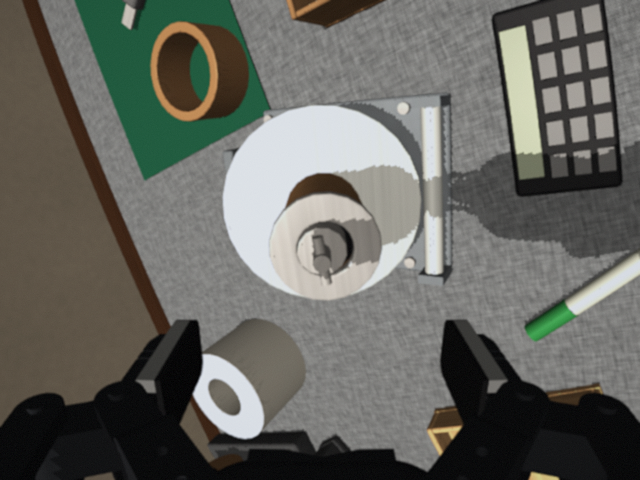

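The disc rim spans columns 269–381 and rows 192–300, within 2 px of the prediction. Stud and cross-pin are at (322,258). I'll descend and grip the disc.

Emit:
carry_out(motion=[{"offset":[1,2,12],"twist":[0,0,0],"claw":0},{"offset":[0,0,20],"twist":[0,0,0],"claw":0},{"offset":[0,0,20],"twist":[0,0,0],"claw":0},{"offset":[0,0,20],"twist":[0,0,0],"claw":0},{"offset":[0,0,15],"twist":[0,0,0],"claw":0},{"offset":[0,0,13],"twist":[0,0,0],"claw":0},{"offset":[0,0,0],"twist":[0,0,0],"claw":0},{"offset":[0,0,0],"twist":[0,0,0],"claw":0}])

```text
clock: 14.17
ee_pos: [504.0, -24.5, 156.2]
eef_rot: [-2.623, 0.051, -1.956]
ft_force: [0.1, -0.2, -0.2]
width: 85.2
finger_force: 0.0
```

```bash
python3 - <<'E'
from g import *
st(); O1=O-2*X-0.9*Y
plan(O1+85*Z,ori(84))
E
```

```text
14.17 w 85.2 ff 0.0 F_tool [ 0.2 -0.1  0.2] M_tool [-0.46  0.05  0.01] p [504.  -24.5 156.2] XYZ [np.float64(-3.5), np.float64(-1.2), np.float64(84.2)] q [-0.13 -0.58 -0.66  0.97 -0.08 -1.32]
rot total [0.2 0.  0.1] rows>= 1.0 | off total (final tool axes) [-0.5 -1.4 -0.8] rows>= 1.0
```

Emit:
carry_out(motion=[{"offset":[0,-1,-1],"twist":[0,0,0],"claw":0},{"offset":[0,0,0],"twist":[0,0,0],"claw":0.15},{"offset":[0,0,0],"twist":[0,0,0],"claw":0.25},{"offset":[0,0,0],"twist":[0,0,0],"claw":0.4},{"offset":[0,0,0],"twist":[0,0,0],"claw":0.6},{"offset":[0,0,0],"twist":[0,0,0],"claw":1},{"offset":[0,0,0],"twist":[0,0,0],"claw":1}])

```text
clock: 14.75
ee_pos: [504.9, -24.8, 162.2]
eef_rot: [-2.617, 0.053, -1.955]
ft_force: [-7.4, 1.8, 7.6]
width: 61.8
finger_force: 62.5
```

```bash
python3 - <<'E'
from g import *
st()
E
```

```text
14.75 w 61.8 ff 62.5 F_tool [  0.7   2.7 -10.4] M_tool [-1.28  0.12 -0.08] p [504.9 -24.8 162.2] XYZ [np.float64(0.4), np.float64(-1.3), np.float64(88.9)] q [-0.13 -0.58 -0.66  0.98 -0.08 -1.32]
```

```bash
python3 - <<'E'
from g import *
import pickle
pickle.dump(read_camera('scene'),open('s_a.pkl','wb'))
E
```

Emit:
carry_out(motion=[{"offset":[0,0,-2],"twist":[0,0,0],"claw":1},{"offset":[0,0,-2],"twist":[0,0,0],"claw":1},{"offset":[0,0,-2],"twist":[0,0,0],"claw":1},{"offset":[0,0,-2],"twist":[0,0,0],"claw":1},{"offset":[0,0,-2],"twist":[0,0,0],"claw":1},{"offset":[0,0,0],"twist":[0,0,0],"claw":1},{"offset":[0,0,0],"twist":[0,0,0],"claw":1}])

```text
clock: 15.38
ee_pos: [499.9, -23.8, 168.0]
eef_rot: [-2.62, 0.052, -1.957]
ft_force: [0.2, 0.3, -1.2]
width: 61.5
finger_force: 65.1
```

```bash
python3 - <<'E'
from g import *
import pickle
st();b=read_camera('scene');a=pickle.load(open('s_a.pkl','rb'))
def core(c):
    h=cv2.cvtColor(c['pixels'],cv2.COLOR_RGB2HSV);m=cv2.inRange(h,(5,110,60),(25,255,255));return m
for col in(295,300,305,310):
    for c in(a,b):
        r=np.where(core(c)[205:290,col])[0]+205;print(col,r.min() if len(r) else 0,r.max() if len(r) else 0,len(r),end=' | ')
    print()
x,y=262,170
save(None,'disc1.png',np.hstack([cv2.resize(c['pixels'][y:y+120,x:x+80],None,fx=5,fy=5,interpolation=cv2.INTER_CUBIC) for c in(a,b)]))
E
```

```text
15.38 w 61.5 ff 65.1 F_tool [-0.3  0.6  1.1] M_tool [-0.61  0.04 -0.03] p [499.9 -23.8 168. ] XYZ [np.float64(-1.1), np.float64(-1.7), np.float64(96.5)] q [-0.13 -0.6  -0.65  1.   -0.08 -1.32]
295 233 273 41 | 295 231 273 43 | 
300 232 274 43 | 300 231 273 43 | 
305 231 273 43 | 305 229 273 45 | 
310 230 272 43 | 310 226 272 47 |
```

The core's lower end stayed put at row 273 while the disc rose, and the weight reads 1.1 N, so only the disc is in the gripper. Lifting clear.

Emit:
carry_out(motion=[{"offset":[0,0,-5],"twist":[0,0,0],"claw":1},{"offset":[0,0,-8],"twist":[0,0,0],"claw":1},{"offset":[0,0,-8],"twist":[0,0,0],"claw":1},{"offset":[0,0,-10],"twist":[0,0,0],"claw":1},{"offset":[0,0,-15],"twist":[0,0,0],"claw":1},{"offset":[0,0,-20],"twist":[0,0,0],"claw":1},{"offset":[0,0,-20],"twist":[0,0,0],"claw":1},{"offset":[0,0,0],"twist":[0,0,0],"claw":1}])

```text
clock: 16.1
ee_pos: [459.9, -10.9, 249.2]
eef_rot: [-2.61, 0.054, -1.955]
ft_force: [0.9, 0.4, 0.0]
width: 61.4
finger_force: 65.2
```

```bash
python3 - <<'E'
from g import *
st();plan(tray(0,-52,90),down(-81.6))
E
```

```text
16.1 w 61.4 ff 65.2 F_tool [-0.7 -0.6  0.4] M_tool [-0.48  0.02  0.01] p [459.9 -10.9 249.2] XYZ [np.float64(3.1), np.float64(-1.2), np.float64(187.9)] q [-0.1  -0.7  -0.55  1.2  -0.1  -1.3 ]
rot total [-30.5  -5.1 -30.5] rows>= 5.0 | off total (final tool axes) [-274.   -44.2  159.2] rows>= 8.0
```

Emit:
carry_out(motion=[{"offset":[0,0,-3],"twist":[-5.1,-0.85,-5.1],"claw":1},{"offset":[0,0,-3],"twist":[-5.1,-0.85,-5.1],"claw":1},{"offset":[0,0,0],"twist":[-5.1,-0.85,-5.1],"claw":1},{"offset":[0,0,0],"twist":[-5.1,-0.85,-5.1],"claw":1},{"offset":[0,0,0],"twist":[-5.1,-0.85,-5.1],"claw":1},{"offset":[0,0,0],"twist":[-5,-0.85,-5],"claw":1},{"offset":[-27,-4.4,8],"twist":[0,0,0],"claw":1},{"offset":[-27,-4.4,12],"twist":[0,0,0],"claw":1},{"offset":[-27,-4.4,16],"twist":[0,0,0],"claw":1},{"offset":[-27,-4.4,16],"twist":[0,0,0],"claw":1}])

```text
clock: 16.93
ee_pos: [459.4, 100.0, 195.1]
eef_rot: [3.14, 0.001, -1.433]
ft_force: [0.9, 0.2, -0.9]
width: 61.7
finger_force: 65.5
```

Emit:
carry_out(motion=[{"offset":[-27,-4.4,16],"twist":[0,0,0],"claw":1},{"offset":[-27,-4.4,16],"twist":[0,0,0],"claw":1},{"offset":[-27,-4.4,16],"twist":[0,0,0],"claw":1},{"offset":[-27,-4.4,16],"twist":[0,0,0],"claw":1},{"offset":[-27,-4.4,16],"twist":[0,0,0],"claw":1},{"offset":[-27,-4.4,16],"twist":[0,0,0],"claw":1},{"offset":[0,0,0],"twist":[0,0,0],"claw":1},{"offset":[0,0,0],"twist":[0,0,0],"claw":1}])

```text
clock: 17.6
ee_pos: [460.6, 263.9, 98.0]
eef_rot: [3.136, 0.0, -1.429]
ft_force: [-0.5, -1.0, -0.2]
width: 61.6
finger_force: 65.6
```

```bash
python3 - <<'E'
from g import *
st();plan(tray(0,-52,15),down(-81.6))
E
```

```text
17.6 w 61.6 ff 65.6 F_tool [0.9 0.7 0.2] M_tool [0.02 0.01 0.02] p [460.6 263.9  98. ] XYZ [np.float64(-141.5), np.float64(261.8), np.float64(96.7)] q [ 0.39  0.08 -0.13  1.36  0.   -1.32]
rot total [ 0.3  0.  -0.3] rows>= 1.0 | off total (final tool axes) [-2.2 -3.3 83. ] rows>= 3.0
```

Emit:
carry_out(motion=[{"offset":[-2,-3,10],"twist":[0.3,0,-0.3],"claw":1},{"offset":[0,0,20],"twist":[0,0,0],"claw":1},{"offset":[0,0,20],"twist":[0,0,0],"claw":1},{"offset":[0,0,16],"twist":[0,0,0],"claw":1},{"offset":[0,0,8],"twist":[0,0,0],"claw":1},{"offset":[0,0,6],"twist":[0,0,0],"claw":1},{"offset":[0,0,0],"twist":[0,0,0],"claw":1},{"offset":[0,0,0],"twist":[0,0,0],"claw":1}])

```text
clock: 18.27
ee_pos: [465.3, 265.5, 20.6]
eef_rot: [-3.138, 0.001, -1.427]
ft_force: [-0.4, -0.6, -1.0]
width: 62.0
finger_force: 65.6
```

Emit:
carry_out(motion=[{"offset":[0,0,3],"twist":[0,0,0],"claw":1},{"offset":[0,0,0],"twist":[0,0,0],"claw":1}])

```text
clock: 18.43
ee_pos: [465.5, 266.0, 17.8]
eef_rot: [-3.137, 0.002, -1.427]
ft_force: [-0.5, -0.2, -0.3]
width: 61.9
finger_force: 65.6
```

Emit:
carry_out(motion=[{"offset":[0,0,2],"twist":[0,0,0],"claw":1},{"offset":[0,0,0],"twist":[0,0,0],"claw":1}])

```text
clock: 18.6
ee_pos: [464.8, 265.8, 15.1]
eef_rot: [-3.139, 0.001, -1.426]
ft_force: [-0.4, 0.4, -0.8]
width: 62.0
finger_force: 65.6
```

Emit:
carry_out(motion=[{"offset":[0,0,1],"twist":[0,0,0],"claw":1},{"offset":[0,0,0],"twist":[0,0,0],"claw":1}])

```text
clock: 18.77
ee_pos: [464.6, 265.8, 13.9]
eef_rot: [-3.139, 0.001, -1.426]
ft_force: [0.0, -0.1, -1.7]
width: 61.9
finger_force: 65.6
```

Emit:
carry_out(motion=[{"offset":[0,0,2],"twist":[0,0,0],"claw":1},{"offset":[0,0,2],"twist":[0,0,0],"claw":1},{"offset":[0,0,0],"twist":[0,0,0],"claw":1}])

```text
clock: 19.02
ee_pos: [464.2, 265.6, 9.3]
eef_rot: [-3.14, 0.001, -1.426]
ft_force: [-0.2, -0.3, -1.7]
width: 61.7
finger_force: 65.6
```

Emit:
carry_out(motion=[{"offset":[0,0,1.5],"twist":[0,0,0],"claw":1},{"offset":[0,0,0],"twist":[0,0,0],"claw":1}])

```text
clock: 19.18
ee_pos: [464.4, 265.6, 8.0]
eef_rot: [-3.14, 0.001, -1.426]
ft_force: [0.3, -0.3, -1.4]
width: 61.6
finger_force: 65.6
```

Emit:
carry_out(motion=[{"offset":[0,0,1.5],"twist":[0,0,0],"claw":1},{"offset":[0,0,0],"twist":[0,0,0],"claw":1}])

```text
clock: 19.35
ee_pos: [464.5, 265.6, 6.6]
eef_rot: [-3.14, 0.001, -1.426]
ft_force: [-0.3, -0.1, -1.0]
width: 61.8
finger_force: 65.6
```

Emit:
carry_out(motion=[{"offset":[0,0,1],"twist":[0,0,0],"claw":1},{"offset":[0,0,0],"twist":[0,0,0],"claw":1}])

```text
clock: 19.52
ee_pos: [464.5, 265.7, 5.7]
eef_rot: [-3.139, 0.001, -1.426]
ft_force: [-0.5, -0.4, -0.8]
width: 61.5
finger_force: 65.6
```

Emit:
carry_out(motion=[{"offset":[0,0,1],"twist":[0,0,0],"claw":1},{"offset":[0,0,0],"twist":[0,0,0],"claw":1}])

```text
clock: 19.68
ee_pos: [464.8, 265.8, 4.9]
eef_rot: [-3.139, 0.001, -1.426]
ft_force: [0.3, -0.7, -0.8]
width: 61.8
finger_force: 65.6
```

Emit:
carry_out(motion=[{"offset":[0,0,1],"twist":[0,0,0],"claw":1},{"offset":[0,0,0],"twist":[0,0,0],"claw":1}])

```text
clock: 19.85
ee_pos: [464.8, 265.8, 4.8]
eef_rot: [-3.139, 0.001, -1.426]
ft_force: [-2.2, -1.4, 3.8]
width: 62.0
finger_force: 66.3
```

Emit:
carry_out(motion=[{"offset":[0,0,1],"twist":[0,0,0],"claw":1},{"offset":[0,0,0],"twist":[0,0,0],"claw":1}])

```text
clock: 20.02
ee_pos: [464.8, 265.8, 4.7]
eef_rot: [-3.139, 0.001, -1.426]
ft_force: [-4.1, -1.7, 8.5]
width: 61.5
finger_force: 67.0
```

Contact is at TCP 4.8, which puts the disc's underside at z = 6, the tray floor. Releasing.

Emit:
carry_out(motion=[{"offset":[0,0,-1],"twist":[0,0,0],"claw":0.2},{"offset":[0,0,0],"twist":[0,0,0],"claw":0.1},{"offset":[0,0,0],"twist":[0,0,0],"claw":0},{"offset":[0,0,0],"twist":[0,0,0],"claw":0},{"offset":[0,0,-10],"twist":[0,0,0],"claw":0},{"offset":[0,0,-30],"twist":[0,0,0],"claw":0},{"offset":[0,0,-40],"twist":[0,0,0],"claw":0},{"offset":[0,0,-41],"twist":[0,0,0],"claw":0},{"offset":[0,0,-41],"twist":[0,0,0],"claw":0},{"offset":[0,0,-41],"twist":[0,0,0],"claw":0}])

```text
clock: 20.85
ee_pos: [463.8, 265.2, 209.4]
eef_rot: [-3.139, 0.001, -1.426]
ft_force: [1.5, 0.8, -0.4]
width: 85.4
finger_force: 0.0
```

```bash
python3 - <<'E'
from g import *
st(); O1=O-2*X-0.9*Y
T=read_camera('top');w=read_camera('wrist');save(T,'t_disc.png')
# disc mask in the tray: bright, low saturation, in top and wrist
for n,c in(('top',T),('wrist',w)):
    h=cv2.cvtColor(c['pixels'],cv2.COLOR_RGB2HSV);m=cv2.inRange(h,(0,0,110),(180,60,255))
    if n=='top': k=np.zeros_like(m);k[262:335,150:250]=m[262:335,150:250];m=k
    for q in cv2.findContours(m,0,1)[0]:
        if cv2.contourArea(q)>200 and len(q)>5:
            e=cv2.fitEllipse(q);print(n,[np.round(v,1).tolist() if not np.isscalar(v) else v for v in e],cv2.contourArea(q),onz(c,[e[0]],14).round(1))
    print(n,'expect',proj(c,[[464.8,265.8,14],[464.8+33,265.8,14],[464.8,298.8,14]]).round(1).tolist())
plan(O1+160*Z,ori(84))
E
```

```text
20.85 w 85.4 ff 0.0 F_tool [-0.6 -1.6  0.5] M_tool [ 0.07 -0.02 -0.  ] p [463.8 265.2 209.4] XYZ [np.float64(-83.6), np.float64(264.1), np.float64(191.9)] q [ 0.39  0.06  0.07  1.58  0.   -1.32]
top [[223.7, 296.9], [28.3, 29.9], 52.5976448059082] 664.5 [[464.  268.8  14. ]]
top expect [[225.1, 296.5], [225.9, 281.7], [210.2, 296.3]]
wrist [[7.0, 398.7], [14.5, 171.5], 176.73731994628906] 1053.0 [[782.4 533.9  14. ]]
wrist [[329.3, 202.6], [74.8, 75.3], 114.16862487792969] 4425.5 [[464.3 266.3  14. ]]
wrist [[336.0, 207.1], [463.6, 657.6], 94.01982116699219] 153239.5 [[458.1 269.3  14. ]]
wrist expect [[328.8, 201.9], [290.0, 196.3], [323.1, 238.8]]
rot total [29.   5.7 30.4] rows>= 5.0 | off total (final tool axes) [ 258.9 -102.1   36.6] rows>= 7.0
```

The disc lies flat where expected: a round outline in the wrist view at (329,203). Next is the core.

Emit:
carry_out(motion=[{"offset":[0,0,0],"twist":[4.8,0.95,5.1],"claw":0},{"offset":[0,0,0],"twist":[4.8,0.95,5.1],"claw":0},{"offset":[0,0,0],"twist":[4.8,0.95,5.1],"claw":0},{"offset":[0,0,0],"twist":[4.8,0.95,5.1],"claw":0},{"offset":[0,0,0],"twist":[4.8,0.95,5.1],"claw":0},{"offset":[0,0,0],"twist":[4.9,0.95,5],"claw":0},{"offset":[29,-11,0],"twist":[0,0,0],"claw":0},{"offset":[29,-11,0],"twist":[0,0,0],"claw":0},{"offset":[29,-11,0],"twist":[0,0,0],"claw":0},{"offset":[29,-11,0],"twist":[0,0,0],"claw":0}])

```text
clock: 21.78
ee_pos: [454.4, 142.4, 223.6]
eef_rot: [-2.634, 0.039, -1.958]
ft_force: [1.6, -1.4, 0.1]
width: 85.1
finger_force: 0.0
```

Emit:
carry_out(motion=[{"offset":[29,-11,0],"twist":[0,0,0],"claw":0},{"offset":[29,-12,0],"twist":[0,0,0],"claw":0},{"offset":[29,-12,0],"twist":[0,0,0],"claw":0},{"offset":[29,-12,0],"twist":[0,0,0],"claw":0},{"offset":[27,-11,0],"twist":[0,0,0],"claw":0},{"offset":[0,0,0],"twist":[0,0,0],"claw":0},{"offset":[0,0,0],"twist":[0,0,0],"claw":0}])

```text
clock: 22.37
ee_pos: [447.1, -11.5, 246.9]
eef_rot: [-2.632, 0.04, -1.966]
ft_force: [-0.2, -0.1, -0.6]
width: 85.6
finger_force: 0.0
```

```bash
python3 - <<'E'
from g import *
st(); O1=O-2*X-0.9*Y
plan(O1+60*Z,ori(84))
W=read_camera('wrist')
C=O1+90*Z;th=np.linspace(0,2*np.pi,9)[:-1]
print('core top ring',proj(W,[C+30*np.cos(t)*X+30*np.sin(t)*Y for t in th]).round().tolist())
h=cv2.cvtColor(W['pixels'],cv2.COLOR_RGB2HSV);u=proj(W,[C])[0].astype(int);m=cv2.inRange(h,(4,60,30),(25,255,255));k=np.zeros_like(m);k[u[1]-85:u[1]+85,u[0]-85:u[0]+85]=m[u[1]-85:u[1]+85,u[0]-85:u[0]+85]
q=max(cv2.findContours(k,0,1)[0],key=cv2.contourArea);print(cv2.boundingRect(q),cv2.contourArea(q))
save(W,'w5.png')
E
```

```text
22.37 w 85.6 ff 0.0 F_tool [0.2 0.4 0.5] M_tool [-0.49  0.03 -0.02] p [447.1 -11.5 246.9] XYZ [np.float64(-8.5), np.float64(-5.5), np.float64(191.8)] q [-0.1  -0.71 -0.55  1.23 -0.11 -1.29]
rot total [ 0.7 -0.8 -0. ] rows>= 1.0 | off total (final tool axes) [ -5.2  -6.  131.8] rows>= 4.0
core top ring [[261.0, 257.0], [280.0, 288.0], [315.0, 297.0], [347.0, 281.0], [358.0, 247.0], [341.0, 215.0], [304.0, 205.0], [270.0, 223.0]]
(265, 185, 96, 113) 8133.5
```

Core top found at columns 265–361 and rows down to 298, about 1.5 mm from the prediction. I'll descend and grip it.

Emit:
carry_out(motion=[{"offset":[-5,-4.5,0],"twist":[0.7,-0.8,0],"claw":0},{"offset":[0,0,25],"twist":[0,0,0],"claw":0},{"offset":[0,0,25],"twist":[0,0,0],"claw":0},{"offset":[0,0,25],"twist":[0,0,0],"claw":0},{"offset":[0,0,20],"twist":[0,0,0],"claw":0},{"offset":[0,0,15],"twist":[0,0,0],"claw":0},{"offset":[0,0,12],"twist":[0,0,0],"claw":0},{"offset":[0,0,0],"twist":[0,0,0],"claw":0},{"offset":[0,0,0],"twist":[0,0,0],"claw":0}])

```text
clock: 23.17
ee_pos: [510.7, -22.4, 141.5]
eef_rot: [-2.624, 0.051, -1.951]
ft_force: [-0.3, 0.5, 0.4]
width: 85.5
finger_force: 0.0
```

```bash
python3 - <<'E'
from g import *
st(); O1=O-2*X-0.9*Y
plan(O1+63*Z,ori(84))
E
```

```text
23.17 w 85.5 ff 0.0 F_tool [-0.4  0.2 -0.5] M_tool [-0.55  0.07 -0.02] p [510.7 -22.4 141.5] XYZ [np.float64(-5.9), np.float64(2.7), np.float64(68.6)] q [-0.12 -0.55 -0.68  0.93 -0.08 -1.32]
rot total [0.2 0.1 0.4] rows>= 1.0 | off total (final tool axes) [ 3.2 -4.2  5.6] rows>= 1.0
```

Emit:
carry_out(motion=[{"offset":[3,-3,5],"twist":[0,0,0],"claw":0},{"offset":[0,0,0],"twist":[0,0,0],"claw":0},{"offset":[0,0,0],"twist":[0,0,0],"claw":0.2},{"offset":[0,0,0],"twist":[0,0,0],"claw":0.3},{"offset":[0,0,0],"twist":[0,0,0],"claw":0.5},{"offset":[0,0,0],"twist":[0,0,0],"claw":1},{"offset":[0,0,0],"twist":[0,0,0],"claw":1}])

```text
clock: 23.75
ee_pos: [514.8, -28.6, 141.4]
eef_rot: [-2.62, 0.052, -1.954]
ft_force: [-5.3, 3.2, 3.7]
width: 58.2
finger_force: 62.8
```

```bash
python3 - <<'E'
from g import *
st()
E
```

```text
23.75 w 58.2 ff 62.8 F_tool [-1.2  3.5 -6.2] M_tool [-1.01  0.04 -0.05] p [514.8 -28.6 141.4] XYZ [np.float64(-0.9), np.float64(-2.0), np.float64(65.7)] q [-0.14 -0.54 -0.67  0.92 -0.08 -1.33]
```

Emit:
carry_out(motion=[{"offset":[0,0,-4],"twist":[0,0,0],"claw":1},{"offset":[0,0,-5],"twist":[0,0,0],"claw":1},{"offset":[0,0,-6],"twist":[0,0,0],"claw":1},{"offset":[0,0,-8],"twist":[0,0,0],"claw":1},{"offset":[0,0,0],"twist":[0,0,0],"claw":1}])

```text
clock: 24.17
ee_pos: [504.3, -25.4, 162.3]
eef_rot: [-2.618, 0.052, -1.954]
ft_force: [-0.1, 0.2, -0.5]
width: 58.0
finger_force: 64.4
```

```bash
python3 - <<'E'
from g import *
st()
E
```

```text
24.17 w 58.0 ff 64.4 F_tool [-0.2  0.4  0.4] M_tool [-0.6   0.04 -0.01] p [504.3 -25.4 162.3] XYZ [np.float64(0.1), np.float64(-2.0), np.float64(89.3)] q [-0.13 -0.58 -0.66  0.98 -0.08 -1.33]
```

Emit:
carry_out(motion=[{"offset":[0,0.5,-10],"twist":[0,0,0],"claw":1},{"offset":[0,0.5,-15],"twist":[0,0,0],"claw":1},{"offset":[0,0,-15],"twist":[0,0,0],"claw":1},{"offset":[0,0.5,-18],"twist":[0,0,0],"claw":1},{"offset":[0,0,-18],"twist":[0,0,0],"claw":1},{"offset":[0,0.5,-18],"twist":[0,0,0],"claw":1},{"offset":[0,0,-18],"twist":[0,0,0],"claw":1},{"offset":[0,0,-18],"twist":[0,0,0],"claw":1},{"offset":[0,0,0],"twist":[0,0,0],"claw":1}])

```text
clock: 24.92
ee_pos: [440.5, -5.6, 276.7]
eef_rot: [-2.614, 0.053, -1.953]
ft_force: [0.6, 0.1, 0.6]
width: 58.0
finger_force: 65.9
```

```bash
python3 - <<'E'
from g import *
st()
for yaw in(-81.6,-110): print(yaw);plan(carton(0,-58,180),down(yaw))
T=read_camera('top')
print(proj(T,[carton(a,b,60) for a,b in((-87,-117),(-87,117),(87,117),(87,-117))]).round(1).tolist())
E
```

```text
24.92 w 58.0 ff 65.9 F_tool [-0.4 -0.7 -0.3] M_tool [-0.59  0.04  0.04] p [440.5  -5.6 276.7] XYZ [np.float64(-0.6), np.float64(-1.8), np.float64(221.7)] q [-0.09 -0.73 -0.51  1.28 -0.1  -1.29]
-81.6
rot total [-30.3  -5.1 -30.4] rows>= 5.0 | off total (final tool axes) [338.6  63.1  96.7] rows>= 9.0
-110
rot total [-30.3   2.5  -2.7] rows>= 5.0 | off total (final tool axes) [ 327.9 -105.6   96.7] rows>= 9.0
[[540.4, 362.6], [425.8, 351.1], [431.0, 268.4], [542.6, 278.6]]
```

Emit:
carry_out(motion=[{"offset":[0,0,-4],"twist":[-6,0.5,-0.5],"claw":1},{"offset":[0,0,-4],"twist":[-6,0.5,-0.5],"claw":1},{"offset":[0,0,0],"twist":[-6,0.5,-0.5],"claw":1},{"offset":[0,0,0],"twist":[-6,0.5,-0.5],"claw":1},{"offset":[0,0,0],"twist":[-6.3,0.5,-0.6],"claw":1},{"offset":[32,-10,0],"twist":[0,0,0],"claw":1},{"offset":[33,-11,0],"twist":[0,0,0],"claw":1},{"offset":[33,-11,0],"twist":[0,0,0],"claw":1},{"offset":[33,-11,5],"twist":[0,0,0],"claw":1},{"offset":[33,-11,5],"twist":[0,0,0],"claw":1}])

```text
clock: 25.8
ee_pos: [430.9, -179.2, 266.8]
eef_rot: [3.132, -0.001, -1.922]
ft_force: [0.9, -0.2, -0.7]
width: 58.0
finger_force: 65.8
```

Emit:
carry_out(motion=[{"offset":[33,-11,10],"twist":[0,0,0],"claw":1},{"offset":[33,-11,15],"twist":[0,0,0],"claw":1},{"offset":[33,-10,20],"twist":[0,0,0],"claw":1},{"offset":[33,-10,20],"twist":[0,0,0],"claw":1},{"offset":[32,-10,20],"twist":[0,0,0],"claw":1},{"offset":[0,0,10],"twist":[0,0,0],"claw":1},{"offset":[0,0,0],"twist":[0,0,0],"claw":1},{"offset":[0,0,0],"twist":[0,0,0],"claw":1}])

```text
clock: 26.47
ee_pos: [421.7, -348.2, 171.2]
eef_rot: [3.13, 0.001, -1.922]
ft_force: [-0.1, 0.3, -0.4]
width: 58.0
finger_force: 65.8
```

```bash
python3 - <<'E'
from g import *
st();plan(carton(0,-58,75),down(-110))
E
```

```text
26.47 w 58.0 ff 65.8 F_tool [-0.2  0.2  0.4] M_tool [-0.01  0.03 -0.01] p [ 421.7 -348.2  171.2] XYZ [np.float64(17.8), np.float64(-334.8), np.float64(89.2)] q [-0.81  0.11  0.05  1.52 -0.   -2.03]
rot total [ 0.7  0.1 -0.1] rows>= 1.0 | off total (final tool axes) [-0.4 -6.  96.2] rows>= 3.0
```

Emit:
carry_out(motion=[{"offset":[0,-6,0],"twist":[0.7,0,0],"claw":1},{"offset":[0,0,20],"twist":[0,0,0],"claw":1},{"offset":[0,0,25],"twist":[0,0,0],"claw":1},{"offset":[0,0,20],"twist":[0,0,0],"claw":1},{"offset":[0,0,15],"twist":[0,0,0],"claw":1},{"offset":[0,0,9],"twist":[0,0,0],"claw":1},{"offset":[0,0,0],"twist":[0,0,0],"claw":1},{"offset":[0,0,0],"twist":[0,0,0],"claw":1}])

```text
clock: 27.13
ee_pos: [429.5, -351.2, 85.5]
eef_rot: [-3.135, -0.002, -1.92]
ft_force: [0.1, 0.3, 0.1]
width: 58.0
finger_force: 65.8
```

Emit:
carry_out(motion=[{"offset":[0,0,3],"twist":[0,0,0],"claw":1},{"offset":[0,0,0],"twist":[0,0,0],"claw":1}])

```text
clock: 27.3
ee_pos: [429.6, -352.2, 82.9]
eef_rot: [-3.134, -0.003, -1.921]
ft_force: [-0.5, 0.3, -0.1]
width: 57.9
finger_force: 65.8
```

Emit:
carry_out(motion=[{"offset":[0,0,2],"twist":[0,0,0],"claw":1},{"offset":[0,0,0],"twist":[0,0,0],"claw":1}])

```text
clock: 27.47
ee_pos: [429.0, -351.9, 79.9]
eef_rot: [-3.136, -0.002, -1.922]
ft_force: [-0.6, -0.6, -2.1]
width: 58.3
finger_force: 65.8
```

Emit:
carry_out(motion=[{"offset":[0,0,1.5],"twist":[0,0,0],"claw":1},{"offset":[0,0,0],"twist":[0,0,0],"claw":1}])

```text
clock: 27.63
ee_pos: [428.6, -351.6, 77.7]
eef_rot: [-3.137, -0.001, -1.922]
ft_force: [-0.2, -0.4, 0.4]
width: 58.2
finger_force: 65.8
```

```bash
python3 - <<'E'
from g import *
st();plan(carton(0,-58,70.7),down(-110))
E
```

```text
27.63 w 58.2 ff 65.8 F_tool [ 0.4  0.1 -0.4] M_tool [-0.05  0.01  0.  ] p [ 428.6 -351.6   77.7] XYZ [np.float64(-22.3), np.float64(-336.1), np.float64(4.5)] q [-0.81  0.14 -0.11  1.32  0.   -2.03]
rot total [-0.3 -0.1 -0.1] rows>= 1.0 | off total (final tool axes) [-1.3  1.6  7. ] rows>= 1.0
```

Emit:
carry_out(motion=[{"offset":[0,0,2],"twist":[0,0,0],"claw":1},{"offset":[0,0,2],"twist":[0,0,0],"claw":1},{"offset":[0,0,0],"twist":[0,0,0],"claw":1},{"offset":[0,0,0],"twist":[0,0,0],"claw":1}])

```text
clock: 27.97
ee_pos: [428.5, -351.4, 73.5]
eef_rot: [-3.137, -0.001, -1.922]
ft_force: [0.4, -1.1, -1.0]
width: 57.9
finger_force: 65.8
```

Emit:
carry_out(motion=[{"offset":[0,0,1],"twist":[0,0,0],"claw":1},{"offset":[0,0,0],"twist":[0,0,0],"claw":1}])

```text
clock: 28.13
ee_pos: [428.6, -351.5, 72.7]
eef_rot: [-3.137, -0.001, -1.922]
ft_force: [0.2, -0.2, -1.0]
width: 57.7
finger_force: 65.8
```

Emit:
carry_out(motion=[{"offset":[0,0,1],"twist":[0,0,0],"claw":1},{"offset":[0,0,0],"twist":[0,0,0],"claw":1}])

```text
clock: 28.3
ee_pos: [428.7, -351.6, 71.7]
eef_rot: [-3.137, -0.001, -1.922]
ft_force: [0.4, -0.1, -1.0]
width: 58.1
finger_force: 65.8
```

Emit:
carry_out(motion=[{"offset":[0,0,0.7],"twist":[0,0,0],"claw":1},{"offset":[0,0,0],"twist":[0,0,0],"claw":1}])

```text
clock: 28.47
ee_pos: [428.7, -351.6, 71.1]
eef_rot: [-3.137, -0.001, -1.922]
ft_force: [-0.9, 0.0, -1.7]
width: 57.8
finger_force: 65.8
```

Emit:
carry_out(motion=[{"offset":[0,0,0.7],"twist":[0,0,0],"claw":1},{"offset":[0,0,0],"twist":[0,0,0],"claw":1}])

```text
clock: 28.63
ee_pos: [428.8, -351.7, 70.5]
eef_rot: [-3.137, -0.002, -1.922]
ft_force: [0.3, 0.3, -1.9]
width: 57.9
finger_force: 65.9
```

Emit:
carry_out(motion=[{"offset":[0,0,0.7],"twist":[0,0,0],"claw":1},{"offset":[0,0,0],"twist":[0,0,0],"claw":1}])

```text
clock: 28.8
ee_pos: [428.8, -351.7, 70.4]
eef_rot: [-3.136, -0.002, -1.922]
ft_force: [-1.5, 0.1, 2.9]
width: 57.8
finger_force: 66.2
```

Emit:
carry_out(motion=[{"offset":[0,0,0.5],"twist":[0,0,0],"claw":1},{"offset":[0,0,0],"twist":[0,0,0],"claw":1}])

```text
clock: 28.97
ee_pos: [428.7, -351.8, 70.4]
eef_rot: [-3.136, -0.002, -1.922]
ft_force: [-2.6, 1.2, 4.4]
width: 58.1
finger_force: 66.5
```

Contact at TCP 70.4, so the core's lower end is on the carton floor (z = 5). I'll release gently and back away.

Emit:
carry_out(motion=[{"offset":[0,0,-0.5],"twist":[0,0,0],"claw":0.25},{"offset":[0,0,0],"twist":[0,0,0],"claw":0.15},{"offset":[0,0,0],"twist":[0,0,0],"claw":0},{"offset":[0,0,0],"twist":[0,0,0],"claw":0},{"offset":[0,0,0],"twist":[0,0,0],"claw":0},{"offset":[0,0,-10],"twist":[0,0,0],"claw":0},{"offset":[0,0,-30],"twist":[0,0,0],"claw":0},{"offset":[0,0,-40],"twist":[0,0,0],"claw":0},{"offset":[0,0,-40],"twist":[0,0,0],"claw":0},{"offset":[0,0,-40],"twist":[0,0,0],"claw":0}])

```text
clock: 29.8
ee_pos: [427.8, -350.7, 231.9]
eef_rot: [-3.137, -0.001, -1.922]
ft_force: [1.5, -0.6, 0.7]
width: 85.4
finger_force: 0.0
```

Emit:
carry_out(motion=[{"offset":[-40,0,-20],"twist":[0,0,0],"claw":0},{"offset":[-40,0,0],"twist":[0,0,0],"claw":0},{"offset":[-40,0,0],"twist":[0,0,0],"claw":0},{"offset":[0,0,0],"twist":[0,0,0],"claw":0},{"offset":[0,0,0],"twist":[0,0,0],"claw":0}])

```text
clock: 30.22
ee_pos: [469.2, -239.2, 249.5]
eef_rot: [-3.135, -0.002, -1.918]
ft_force: [0.5, -0.5, -0.8]
width: 85.5
finger_force: 0.0
```

```bash
python3 - <<'E'
from g import *
st();save(read_camera('scene'),'end.png')
E
```

```text
30.22 w 85.5 ff 0.0 F_tool [ 0.3 -0.7  0.8] M_tool [0.03 0.06 0.01] p [ 469.2 -239.2  249.5] XYZ [np.float64(68.8), np.float64(-216.8), np.float64(150.3)] q [-0.6   0.05  0.14  1.65 -0.   -1.82]
```

View pics/end.png

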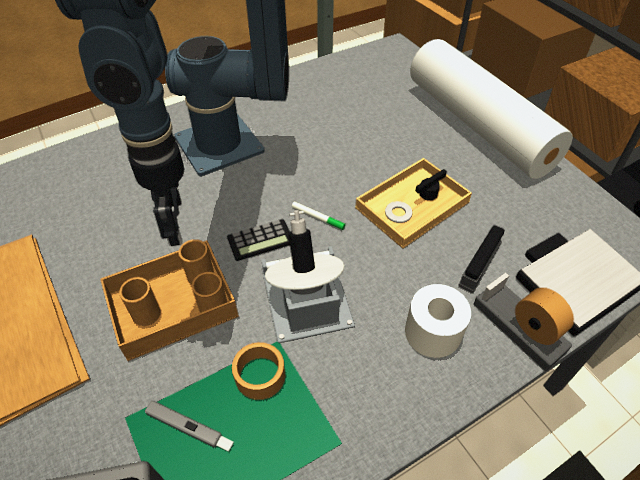

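The final picture shows the core upright in the carton at (139,300) with both old cores still standing. The nut is at (430,185) and the disc at (399,212) in the tray, the spindle is bare, and nothing else has moved.

```bash
python3 -c "from station import finish_job;print(finish_job())"
```

```text
the job is handed in; nothing more can be done
None
```

The job is done and handed in: the nut (bar up) and then the disc (flat) are on the tray floor, the empty core stands upright in the carton beside the two untouched old cores, and the last picture showed nothing else moved, at about 30 s on the clock.

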